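# Weigh the returned jars on the hanging scale

## Robot

A 7-joint arm with a two-finger parallel gripper is mounted at the origin on the work surface. World frame = base frame: x ahead of the robot, y to its left, z up, the work surface at z = 0. Lengths are in mm, angles in degrees, forces in N, time in s.
With the tool pointing down it reaches from about 425 to 800 mm from the base axis. Payload 8.3 kg.
Tool frame: the origin (TCP) lies between the finger pads; the fingertips stand 17 mm ahead of it and the grasp point (between the pads) lies 2 mm behind it; y points along the fingers, z is the direction in which the jaws open and shut, and the axes are right-handed (so a half turn about y gives the same grasp; the last joint's range is limited). The gripper opens to 85 mm and grips with 20 to 120 N. Pads are 22 mm wide; open, the fingers measure 114 mm over their backs; the gripper's body (76 mm by 85 mm) begins 54 mm behind the grasp point. The pads swing forward as they close: fully open they stand 13 mm farther back than shut.
Start: joints at [60.395, 21.967, 0.94, 78.501, -0.361, 79.538, -2.664], TCP at [274.022, -561.708, 248.279] pointing down, gripper open.
Joint ranges: [-169.22, 169.22], [-14.56, 117.87], [-87.37, 89.26], [10.42, 133.3], [-82.24, 262.24], [0.94, 117.77], [-172.7, 172.7]. Speed limits (degrees/s): [136.94, 136.94, 172.46, 172.46, 180, 180, 180].

## Interface

Orientations are given as a 3x3 rotation matrix whose columns are the frame's x, y, z axes.
In Python, from bench import manip gives the robot as it stands. The module is installed in compiled form; this text tells all that it offers.
- The arm moves only by the tool step_arm, never from a script. Its argument "targets" is a list of rows, each a list of 3 entries, a list of its own where there are three numbers: the shift along the tool's x, y, z in mm, then the turn, a rotation vector about the tool's x, y, z in degrees, then the opening, from 0 (shut) to 1 (fully open). A call has 1 to 12 rows; each row is the pose to reach, as a shift and turn from the pose commanded when the call began, along the tool's axes at that moment; what a row does not reach only later rows make up. A row lasts 1/10 s, in which the tool goes at most 50 mm and 8.59 degrees, less where a joint would pass 70% of its speed; a pose out of reach is approached as far as the arm can. A call with a gripper value outside its range is refused whole. The fingers move at their own pace and stop on an object; the grip force is fixed at half the most. Time passes only in rows, so rows that repeat a pose let the fingers close. It gives the time, the measured TCP pose, the force and the opening at its end, in the units of the state.
- manip.state(): the state, without advancing time (a new reading comes with each control period).
- manip.capture(name): name is "scene" or "top" or "wrist"; returns a dict with "image" (480x640x3 uint8, red, green, blue), "depth" (480x640 float32, mm along the optical axis (not along the pixel's ray), 0 where there is no reading), "fx", "fy", "cx", "cy" (pixels), "xyz" and "orientation" of the camera in the world. Camera axes: x right, y up, looking along -z (the intrinsics and any distortion apply to the point x, -y, -z); pixel columns grow to the right and rows downward; lengths in mm; the calibration is good to about 2 mm. A picture is of the moment at which its call begins.
- manip.sign_off(): hands the job in, once; it reports no verdict.
The state is a dict: "time_s": time; "joint_positions": joint angles; "dq": joint speeds; "joint_torque": joint torques, N m; "tcp_pos": TCP position; "ee_rot": TCP orientation; "ft_force": force on the tool from outside, world axes, zero at the start; "ft_torque": the same for the moment, N m; "finger_gap": opening from 0.0 (shut) to 1.0 (fully open).
Only numpy, scipy, OpenCV 4.12 (cv2) and the standard library are available. Lean on these libraries where they do the work, as an engineer would, in place of code of your own. Each camera call takes 0.05 s, during which the arm holds its last target. There are 200 camera calls.

## Task

Weigh the returned glass jars: slide the hanging scale's transport lock all the way to its free stop, at the end away from the scale's column, stand every jar on the bench (tall and squat) upright in the green carrier, one to a compartment, then hang the carrier on the sprung hook and let go until it has stopped bobbing. Afterwards lift the carrier off, stand it back squarely in the middle of the marble slab with the jars still in it, and slide the lock all the way back to its locked stop, nearest the column. Never load the hook unless the lock is fully at its free stop, and leave the dish and the red lid where they are.

Things in the scene. Friction and masses are not known exactly. Their poses are not given: they have to be found in the camera images.
- lock (a joint): position of the transport-lock grip along its track, 0 = locked stop, 0.11 m = free stop; it starts near, but not always at, the locked stop. Sliding friction about 1.5 N; stays where it is left
- lock_top (a point): centre of the top of the lock grip, a black upright block 28 mm (x) by 20 mm (y) by 40 mm high on an aluminium track on a low grey box beside the scale's column (track top 44 mm, grip top 85 mm above the bench). It slides along this point's +y to the free stop (the track's end away from the column), -y to the locked stop. Best pinched across x
- hook (a joint): how far the sprung hook has dipped, in m: about 0 unloaded, grows downwards at about 300 N/m (18 to 30 mm with the loaded carrier), stop at 0.045; lightly damped, it bobs for a second or so
- hook_seat (a point): bottom of the sprung hook's pocket, where a hung bar's underside rests, 231 mm above the bench unloaded. Steel hook 16 mm wide (y); the pocket's sides slope up 13 mm, to 20 mm before (-x) and behind the seat; behind, a level arm, its top 13 mm above the seat, runs along +x to the column. The open tip points along -x: a bar comes in over the tip from -x and is lowered into the pocket
- scale_column (a point): foot of the scale's column, an upright aluminium post; it stands 150 mm from the hook seat along +x; its head box (60 mm wide) reaches 320 mm above the bench, and the front of the head and dial is 140 mm from the seat
- carrier_grip (a point): point to grasp on the green carrier's handle: a wooden post 20 by 20 mm (sides along x and y) reaching from 43 mm below this point to 17 mm above it, on top of the bar it hangs by. This point is 205 mm above the carrier's underside. Carrier 0.42 kg empty, z up; it starts on the slab
- carrier_bar (a point): the same carrier: middle of the underside of its level round steel bar (8 mm thick, 60 mm long along y), 49 mm below the grip point; this is what rests in the hook. From the bar's ends straight 8 mm legs slope down to the middles of the end walls at y = +-109 mm
- carrier_bay (a point): the same carrier: centre of its inner floor, 199 mm below the grip point, 6 mm above its underside. Open tray 184 (x) by 224 (y) mm, walls 35 mm high, two dividers as high along x = 0 and y = 0 make four compartments about 83 by 103 mm; good places for jars: x = +-50, y = +-65 mm from here. Load it evenly (two jars in opposite corners) so that it hangs level
- slab_top (a point): centre of the top of the marble slab, 240 mm (x) by 280 mm (y), 8 mm thick, fixed, on which the carrier belongs; axes along its sides
- jar_a_mid (a point): a tall straight-sided glass jar, clear, with a flat metal screw lid: 58 mm in diameter, 115 mm high, 0.1 kg, thick heavy base, the same to grip all the way up; starts upright on the bench. The point is its centre, 57.5 mm above its foot; z is its axis. May be absent.
- jar_b_mid (a point): another: a tall straight-sided glass jar, clear, with a flat metal screw lid: 58 mm in diameter, 115 mm high, 0.1 kg, thick heavy base, the same to grip all the way up; starts upright on the bench. The point is its centre, 57.5 mm above its foot; z is its axis. May be absent.
- jar_c_mid (a point): another: a tall straight-sided glass jar, clear, with a flat metal screw lid: 58 mm in diameter, 115 mm high, 0.1 kg, thick heavy base, the same to grip all the way up; starts upright on the bench. The point is its centre, 57.5 mm above its foot; z is its axis. May be absent.
- squat_mid (a point): a short squat glass jar with a flat metal lid, straight-sided, 66 mm in diameter, 75 mm high, 0.1 kg, thick heavy base; starts upright on the bench. The point is its centre, 37.5 mm above its foot; z is its axis. May be absent.
- dish: white ceramic dish, 100 mm across, 30 mm high; bystander; origin under its centre
- red_lid: red plastic lid lying flat, 90 mm across, 15 mm high; bystander; origin under its centre
Not all that is in view belongs to the job. What is shaped like the part that bears squat_mid but blue is not meant. Leave any orange look-alike of the part that bears jar_c_mid alone.

How it is judged (in metres and radians):
On the way, in this order (a step that is already met when the one before it is completed fails the run):
1. the transport lock is at its free stop (value of joint lock above 0.105 m), for 0.2 s.
2. the carrier with every jar upright in it hangs freely on the hook, let go and at rest for a second, the lock at its free stop (value of joint lock above 0.105 m and value of joint hook above 0.012 m and velocity of joint hook between -0.005 and 0.005 m/s and contact force between carrier and hook above 3 N and contact force between carrier and the arm below 0.1 N and contact force between carrier and the fingers below 0.1 N and linear speed of carrier below 0.02 m/s and distance between carrier_grip and hook_seat below 0.065 m and angle between carrier_bay's own z axis and vertical below 0.26 rad and x of jar_a_mid in the frame of carrier_bay between -0.08 and 0.08 m and y of jar_a_mid in the frame of carrier_bay between -0.1 and 0.1 m and z of jar_a_mid in the frame of carrier_bay between 0.0455 and 0.0695 m and angle between the z axis of each of jar_a_mid, jar_b_mid, jar_c_mid, squat_mid and the z axis of carrier_bay, either way round below 0.2 rad and x of jar_b_mid in the frame of carrier_bay between -0.08 and 0.08 m and y of jar_b_mid in the frame of carrier_bay between -0.1 and 0.1 m and z of jar_b_mid in the frame of carrier_bay between 0.0455 and 0.0695 m and x of jar_c_mid in the frame of carrier_bay between -0.08 and 0.08 m and y of jar_c_mid in the frame of carrier_bay between -0.1 and 0.1 m and z of jar_c_mid in the frame of carrier_bay between 0.0455 and 0.0695 m and x of squat_mid in the frame of carrier_bay between -0.08 and 0.08 m and y of squat_mid in the frame of carrier_bay between -0.1 and 0.1 m and z of squat_mid in the frame of carrier_bay between 0.0255 and 0.0495 m), for 1 s.
At the end, for the whole second after the job is handed in: The lock is within 5 mm of its locked stop, the hook is unloaded (dip under 6 mm), the carrier stands flat and at rest on the slab, within 35 mm of its centre and 0.3 rad of square, and every jar present stands upright on the floor of the carrier (value of joint lock below 0.005 m and value of joint hook below 0.006 m and horizontal distance between carrier_bay and slab_top below 0.035 m and z of carrier_bay in the frame of slab_top below 0.012 m and angle between carrier_bay's own z axis and vertical below 0.06 rad and angle between the x axis of carrier_bay and the x axis of slab_top, either way round below 0.3 rad and linear speed of carrier below 0.01 m/s and x of jar_a_mid in the frame of carrier_bay between -0.08 and 0.08 m and y of jar_a_mid in the frame of carrier_bay between -0.1 and 0.1 m and z of jar_a_mid in the frame of carrier_bay between 0.0455 and 0.0695 m and angle between the z axis of each of jar_a_mid, jar_b_mid, jar_c_mid, squat_mid and the z axis of carrier_bay, either way round below 0.2 rad and x of jar_b_mid in the frame of carrier_bay between -0.08 and 0.08 m and y of jar_b_mid in the frame of carrier_bay between -0.1 and 0.1 m and z of jar_b_mid in the frame of carrier_bay between 0.0455 and 0.0695 m and x of jar_c_mid in the frame of carrier_bay between -0.08 and 0.08 m and y of jar_c_mid in the frame of carrier_bay between -0.1 and 0.1 m and z of jar_c_mid in the frame of carrier_bay between 0.0455 and 0.0695 m and x of squat_mid in the frame of carrier_bay between -0.08 and 0.08 m and y of squat_mid in the frame of carrier_bay between -0.1 and 0.1 m and z of squat_mid in the frame of carrier_bay between 0.0255 and 0.0495 m); the robot touches nothing.
It fails at once if the hook is loaded (dips over 8 mm) while the lock is more than 10 mm short of its free stop (value of joint hook above 0.008 m and value of joint lock below 0.1 m).
It fails at once if the dish is moved over 30 mm (distance of dish from where it was at the start of the episode above 0.03 m).
It fails at once if the red lid is moved over 30 mm (distance of red_lid from where it was at the start of the episode above 0.03 m).
Of jar_a, jar_b, jar_c, squat only 2 to 4 are there at a start; the rules pass over those that are not, and their reading is None.
At some moment in a run one of jar_a, jar_b, jar_c, squat may be knocked a few centimetres aside while the robot is not near it.
It also fails if it takes over 210 s, if anything falls off the work surface, if the arm or the gripper's body presses on something with over 40 N, if the wrist force passes 120 N, or if a joint passes its speed limit or range.

## Working session

There is one attempt and no reset: what is moved stays moved. The work goes in short steps, Python scripts to look and compute and a tool call to move; the robot and the scene stay as the last step left them, time stands still between calls to the robot, and variables do not carry over. Pictures are saved under pics/ and viewed, about 12 in all and at most 16, crops included, and the job is handed in when it is done.

Besides the shell and the picture viewer there is one more tool, called after "Request:" as name(argument=value, ...), one argument or row to a line, values as JSON. step_arm: Moves the arm, as the interface text tells. Its arguments: {"type":"object","properties":{"targets":{"type":"array"}},"required":["targets"]}

```bash
mkdir -p pics; cat > h.py <<'E'
import numpy as np, cv2
from bench import manip
def cap(n,save=None):
    c=manip.capture(n)
    if save: cv2.imwrite('pics/'+save,cv2.cvtColor(c['image'],cv2.COLOR_RGB2BGR))
    return c
def ray(c,u,v):
    d=np.array([(u-c['cx'])/c['fx'],-(v-c['cy'])/c['fy'],-1.0]); return np.array(c['orientation'])@d
def onz(c,u,v,z):
    o=np.array(c['xyz']); d=ray(c,u,v); return o+d*(z-o[2])/d[2]
def dep(c,u,v):
    return np.array(c['xyz'])+ray(c,u,v)*float(c['depth'][int(v),int(u)])
def cloud(c):
    v,u=np.mgrid[0:480,0:640]; D=c['depth']
    P=np.stack([(u-c['cx'])/c['fx']*D,-(v-c['cy'])/c['fy']*D,-D],-1)@np.array(c['orientation']).T+np.array(c['xyz'])
    P[D==0]=np.nan; return P
E
python3 - <<'E'
from h import *
np.set_printoptions(precision=3,suppress=True)
for n in('scene','top'):
    c=cap(n,n+'0.png'); print(n,c['xyz'],np.array(c['orientation']),c['fx'],c['fy'],c['cx'],c['cy'],[k for k in c])
s=manip.state(); print(s)
E
```

```text
scene [1028.57   711.49   843.076] [[-0.789 -0.376  0.487]
 [ 0.615 -0.491  0.617]
 [ 0.007  0.786  0.618]] 472.26459061651224 472.26459061651224 326.40330918800714 240.53130362854586 ['image', 'depth', 'fx', 'fy', 'cx', 'cy', 'xyz', 'orientation']
top [ 359.829   30.83  1612.235] [[-0.02   0.996 -0.087]
 [-1.    -0.022 -0.016]
 [-0.018  0.087  0.996]] 606.2770606748309 606.2770606748309 317.0428264498439 240.17471594053006 ['image', 'depth', 'fx', 'fy', 'cx', 'cy', 'xyz', 'orientation']
{'time_s': 0.1, 'joint_positions': array([60.395, 22.011,  0.94 , 78.557, -0.361, 79.538, -2.665]), 'dq': array([ 0.042, -0.154,  0.032, -0.153, -0.011,  0.005,  0.021]), 'joint_torque': array([  0.005, -62.913,   0.849, -37.275,   0.017,   0.01 ,   0.   ]), 'tcp_pos': array([ 273.817, -561.346,  247.36 ]), 'ee_rot': array([[-0.899, -0.001,  0.438],
       [-0.438,  0.002, -0.899],
       [ 0.   , -1.   , -0.002]]), 'ft_force': array([ 0.569,  0.03 , -0.023]), 'ft_torque': array([-0.022,  0.008,  0.035]), 'finger_gap': 0.9980338310035205}
```

View pics/scene0.png

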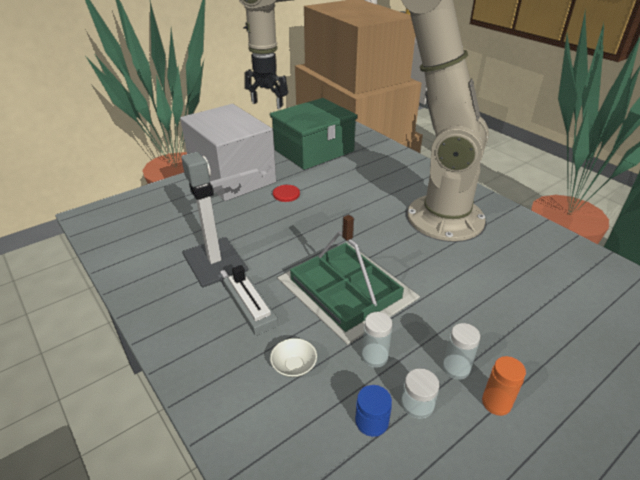

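View pics/top0.png

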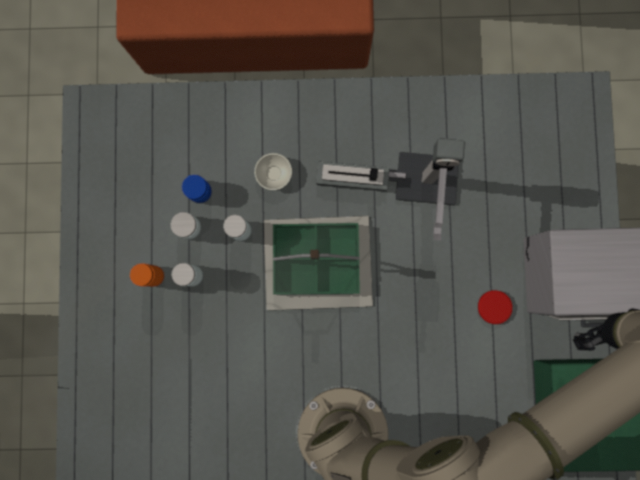

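```bash
python3 - <<'E'
from h import *
np.set_printoptions(precision=1,suppress=True)
t=cap('top'); s=cap('scene')
img=t['image'].astype(int); P=cloud(t); hsv=cv2.cvtColor(t['image'],cv2.COLOR_RGB2HSV)
for nm,(u,v),z in [('jar1',(237,228),115),('jar2',(186,274),115),('squat',(184,225),75),('orange',(146,275),115),('blue',(197,188),75),('dish',(273,172),30),('lid',(495,307),15)]:
    print(nm,onz(t,u,v,z),dep(t,u,v))
# slab/tray/bench by height
Z=P[...,2]
def rect(nm,m):
    cs,_=cv2.findContours(m.astype(np.uint8),0,2); c=max(cs,key=cv2.contourArea); pts=P[c[:,0,1],c[:,0,0],:2]; pts=pts[~np.isnan(pts).any(1)]
    r=cv2.minAreaRect(pts.astype(np.float32)); print(nm,r)
H,S,V=[hsv[...,i] for i in range(3)]
win=np.zeros((480,640),bool); win[210:315,255:380]=1
rect('tray',win&(H>60)&(H<95)&(S>90))
slabm=win&(S<60)&(V>110); 
cs,_=cv2.findContours(cv2.morphologyEx((win&((S<60)&(V>120)|((H>60)&(H<95)&(S>90)))).astype(np.uint8),cv2.MORPH_CLOSE,np.ones((5,5))),0,2)
c=max(cs,key=cv2.contourArea); r=cv2.minAreaRect(np.array([onz(t,*p[0],8)[:2] for p in c],np.float32)); print('slab',r)
# grip post
w=np.zeros((480,640),bool); w[240:270,300:330]=1
m=w&(Z>180); print('post',np.nanmedian(P[m],0),m.sum(),np.nanmin(P[m],0),np.nanmax(P[m],0))
w[:]=0;w[225:300,265:370]=1; m=w&(Z>60)&(Z<205); p=P[m][:,:2]; print('legs',cv2.fitLine(p.astype(np.float32),cv2.DIST_HUBER,0,.01,.01).ravel())
# hook
w[:]=0; w[150:245,420:470]=1; m=w&(Z>225); 
for r in range(150,245,6):
    q=P[r:r+6][m[r:r+6]]; 
    if len(q): print('hk',r,len(q),np.median(q,0),q[:,1].min(),q[:,1].max())
# lock
w[:]=0; w[155:195,310:410]=1; m=w&(V<70)&(Z>70); print('lockgrip',m.sum(),np.nanmedian(P[m],0),np.nanmin(P[m],0),np.nanmax(P[m],0))
m=w&(Z>30); 
for u in range(312,410,6):
    q=P[:,u:u+6][m[:,u:u+6]]
    if len(q): print('lk',u,len(q),np.median(q,0),q.min(0),q.max(0))
b=np.hstack([cv2.resize(t['image'][145:320,250:475],None,fx=2,fy=2),cv2.resize(s['image'][150:325,180:325],None,fx=2,fy=2)])
cv2.imwrite('pics/crop1.png',b[...,::-1])
E
```

```text
jar1 [525.7 254.  115. ] [526.2 254.7 110.8]
jar2 [413.9 381.7 115. ] [414.  381.9 113.9]
squat [540.9 396.   75. ] [542.  398.2  65.9]
orange [413.5 481.2 115. ] [413.4 480.1 118.7]
blue [636.  362.3  75. ] [635.7 361.9  76.8]
dish [682.2 169.8  30. ] [688.6 172.5  -1.1]
lid [ 314.9 -403.2   15. ] [ 314.8 -404.1   11.6]
tray ((505.63995361328125, 122.99425506591797), (91.32854461669922, 66.15924072265625), 89.13595581054688)
slab ((441.7774658203125, 58.30390930175781), (236.6712188720703, 275.5829772949219), 1.2046318054199219)
post [448.5  58.8 227.3] 85 [439.8  49.9 187.9] [458.9  68.3 234.5]
legs [  0.    1.  449.7  58.1]
hk 150 187 [ 657.9 -236.7  317. ] -271.08577379353966 -210.49207622119172
hk 156 182 [ 646.5 -234.6  312.9] -269.3072940146494 -209.8793800840015
hk 162 150 [ 640.6 -236.3  275.2] -266.4146740283106 -213.94192632829518
hk 168 72 [ 636.4 -237.8  241.9] -259.5214957649941 -216.52976685657097
hk 174 41 [ 619.7 -235.8  241.9] -244.17798068652652 -228.82391930914886
hk 180 42 [ 606.3 -234.3  241.3] -242.53006654151434 -226.5511594671997
hk 186 41 [ 592.6 -233.4  241
[... 1010 characters left out ...]
] [648.6   5.3  31.2] [702.4  19.4  52.1]
lk 336 101 [672.5  -2.4  41.9] [643.2 -10.3  30.1] [699.2   3.7  48.9]
lk 342 104 [668.4 -18.4  41.9] [642.  -26.5  30.5] [698.7 -11.9  51.4]
lk 348 108 [667.1 -34.3  41.7] [639.3 -41.7  30.5] [696.  -27.6  51.5]
lk 354 104 [666.5 -49.4  41.2] [636.9 -57.4  30.2] [695.5 -43.3  52.3]
lk 360 105 [663.7 -65.4  41. ] [636.5 -73.2  30.3] [689.9 -59.   54.6]
lk 366 103 [659.9 -81.2  41.5] [635.2 -88.3  30.6] [691.7 -74.4  86.4]
lk 372 113 [652.9 -95.8  77.7] [ 632.6 -105.5   30. ] [688.8 -87.5  89.4]
lk 378 102 [ 659.1 -112.7   41. ] [ 629.1 -120.4   30.1] [ 685.6 -103.2   82.4]
lk 384 32 [ 657.6 -127.5   32.1] [ 629.5 -134.1   30. ] [ 684.5 -122.4   36.4]
```

View pics/crop1.png

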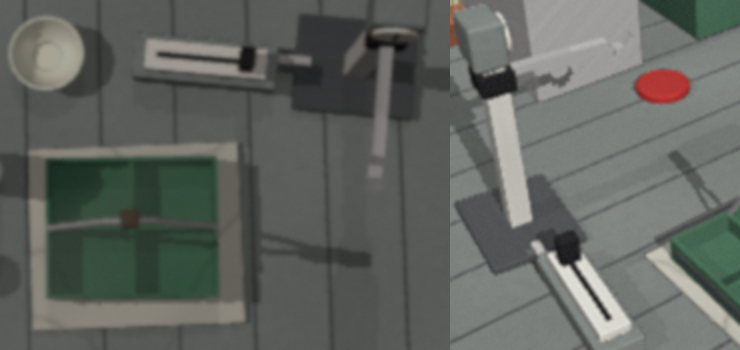

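```bash
cat >> h.py <<'E'
from scipy.spatial.transform import Rotation as Ro
def rows(*wps):
    """wps: (x,y,z,psi) world; prints rows in the present tool frame"""
    s=manip.state(); R=np.array(s['ee_rot']); p=np.array(s['tcp_pos'])
    print('t',round(s['time_s'],1),'tcp',p.round(1),'psi',round(float(np.degrees(np.arctan2(R[1,2],R[0,2]))),1),'gap',round(s['finger_gap'],3),'F',np.round(s['ft_force'],1),'q7',s['joint_positions'].round(0))
    for w in wps:
        a=np.radians(w[3]); T=np.array([[np.sin(a),0,np.cos(a)],[-np.cos(a),0,np.sin(a)],[0,-1,0]])
        print(w,'->',(R.T@(np.array(w[:3])-p)).round(1).tolist(),Ro.from_matrix(R.T@T).as_rotvec(degrees=True).round(1).tolist())
E
python3 -c "
from h import *
rows((274,-562,380,-64),(661,-92,380,-6.6),(661,-92,160,-6.6))"
```

```text
t 0.2 tcp [ 273.9 -561.4  247.6] psi -64.0 gap 1.001 F [-0.4 -0.4 -0.8] q7 [60. 22.  1. 79. -0. 80. -3.]
(274, -562, 380, -64) -> [0.1, -132.4, 0.4] [0.1, 0.0, 0.0]
(661, -92, 380, -6.6) -> [-553.7, -132.1, -252.4] [0.1, -57.4, -0.0]
(661, -92, 160, -6.6) -> [-553.7, 87.9, -252.1] [0.1, -57.4, -0.0]
```

Candidates (top view):
- **Lock grip:** the black block at (374,174), the only one.
- **Tall clear jars:** (237,228) and (186,274). The orange look-alike at (146,275) is not wanted.
- **Squat clear jar:** (184,225). The blue look-alike at (197,188) is not wanted.

The crop confirmed the lock grip at the column end of its track, the carrier on the slab, and the hook tip at (437,233).

Request:
step_arm(
  targets=[
    [[0, -132, 0], [0, 0, 0], 1],
    [[0, -132, 0], [0, 0, 0], 1],
    [[0, -132, 0], [0, 0, 0], 1],
    [[-554, -132, -252], [0, -57.4, 0], 1],
    [[-554, -132, -252], [0, -57.4, 0], 1],
    [[-554, -132, -252], [0, -57.4, 0], 1],
    [[-554, -132, -252], [0, -57.4, 0], 1],
    [[-554, -132, -252], [0, -57.4, 0], 1],
    [[-554, -132, -252], [0, -57.4, 0], 1],
    [[-554, -132, -252], [0, -57.4, 0], 1],
    [[-554, -132, -252], [0, -57.4, 0], 1],
    [[-554, -132, -252], [0, -57.4, 0], 1],
  ],
)

```text
time_s: 1.4
tcp_pos: [561.3, -213.1, 380.4]
ee_rot: [[-0.115, 0.0, 0.993], [-0.993, -0.0, -0.115], [0.0, -1.0, 0.0]]
ft_force: [0.7, -1.5, 0.4]
finger_gap: 1.003
```

Request:
step_arm(
  targets=[
    [[-130, 0, 85], [0, 0, 0], 1],
    [[-130, 0, 85], [0, 0, 0], 1],
    [[-130, 0, 85], [0, 0, 0], 1],
    [[-130, 0, 85], [0, 0, 0], 1],
    [[-130, 200, 85], [0, 0, 0], 1],
    [[-130, 200, 85], [0, 0, 0], 1],
    [[-130, 200, 85], [0, 0, 0], 1],
    [[-130, 200, 85], [0, 0, 0], 1],
    [[-130, 200, 85], [0, 0, 0], 1],
    [[-130, 200, 85], [0, 0, 0], 1],
  ],
)

```text
time_s: 2.4
tcp_pos: [659.7, -95.6, 180.9]
ee_rot: [[-0.115, -0.001, 0.993], [-0.993, 0.0, -0.115], [-0.0, -1.0, -0.001]]
ft_force: [-0.0, -0.7, 2.0]
finger_gap: 0.997
```

```bash
python3 - <<'E'
from h import *
np.set_printoptions(precision=1,suppress=True)
c=cap('wrist','w1.png'); P=cloud(c); V=cv2.cvtColor(c['image'],cv2.COLOR_RGB2HSV)[...,2]
d=np.linalg.norm(P[...,:2]-[661,-92],axis=-1)
m=(d<45)&(P[...,2]>72)&(P[...,2]<95); q=P[m]; print(len(q),np.median(q,0)); print(cv2.minAreaRect(q[:,:2].astype(np.float32)))
m=(np.linalg.norm(P[...,:2]-[668,-30],axis=-1)<130)&(P[...,2]>37)&(P[...,2]<50); q=P[m]; print(len(q),q.min(0),q.max(0),cv2.minAreaRect(q[:,:2].astype(np.float32)))
rows((661,-92,66,-6.6))
E
```

```text
1704 [666.9 -92.4  84. ]
((666.7695922851562, -94.13641357421875), (19.291528701782227, 27.90607452392578), 83.60813903808594)
15949 [ 538.5 -123.7   37. ] [701.4  38.4  49.9] ((615.2109985351562, -36.080902099609375), (159.1403350830078, 156.2650604248047), 83.52435302734375)
t 2.5 tcp [661.1 -95.5 183.2] psi -6.6 gap 0.997 F [ 0.5 -0.   1.2] q7 [ 20.  31. -22.  76.  11.  75.  -8.]
(661, -92, 66, -6.6) -> [-3.4, 117.2, -0.9] [-0.2, -0.0, -0.0]
```

View pics/w1.png

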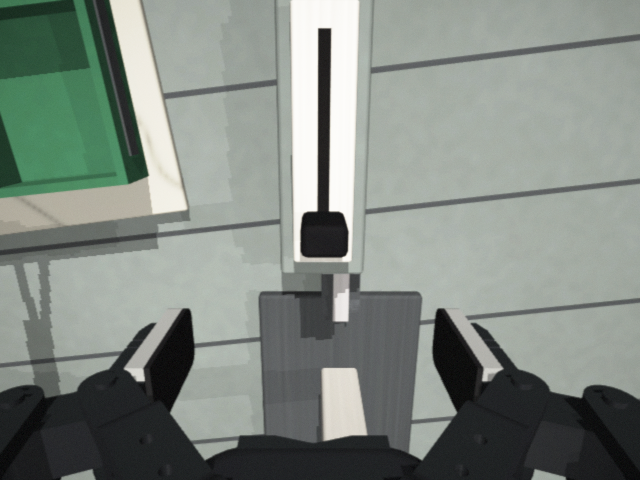

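Request:
step_arm(
  targets=[
    [[-2.5, 60, 4], [0, 0, 0], 1],
    [[-2.5, 90, 4], [0, 0, 0], 1],
    [[-2.5, 116, 4], [0, 0, 0], 1],
    [[-2.5, 116, 4], [0, 0, 0], 1],
    [[-2.5, 116, 4], [0, 0, 0], 0],
    [[-2.5, 116, 4], [0, 0, 0], 0],
    [[-2.5, 116, 4], [0, 0, 0], 0],
    [[-2.5, 116, 4], [0, 0, 0], 0],
    [[-2.5, 116, 4], [0, 0, 0], 0],
    [[-2.5, 116, 4], [0, 0, 0], 0],
  ],
)

```text
time_s: 3.45
tcp_pos: [665.9, -93.5, 66.6]
ee_rot: [[-0.115, 0.005, 0.993], [-0.993, -0.0, -0.115], [-0.0, -1.0, 0.005]]
ft_force: [3.5, -0.1, 6.9]
finger_gap: 0.322
```

Request:
step_arm(
  targets=[
    [[0, 0, 0], [0, 0, 0], 0],
    [[-20, 0, 0], [0, 0, 0], 0],
    [[-40, 0, 0], [0, 0, 0], 0],
    [[-60, 0, 0], [0, 0, 0], 0],
    [[-80, 0, 0], [0, 0, 0], 0],
    [[-95, 0, 0], [0, 0, 0], 0],
    [[-100, 0, 0], [0, 0, 0], 0],
    [[-100, 0, 0], [0, 0, 0], 0],
  ],
)

```text
time_s: 4.25
tcp_pos: [677.7, 7.8, 66.6]
ee_rot: [[-0.113, 0.005, 0.994], [-0.994, 0.001, -0.113], [-0.002, -1.0, 0.005]]
ft_force: [3.5, 1.5, 6.4]
finger_gap: 0.324
```

Request:
step_arm(
  targets=[
    [[-3, 0, 0], [0, 0, 0], 0],
    [[-6, 0, 0], [0, 0, 0], 0],
    [[-8, 0, 0], [0, 0, 0], 0],
    [[-8, 0, 0], [0, 0, 0], 0],
    [[-8, 0, 0], [0, 0, 0], 0],
  ],
)

```text
time_s: 4.75
tcp_pos: [678.5, 13.5, 66.6]
ee_rot: [[-0.116, 0.005, 0.993], [-0.993, -0.0, -0.116], [-0.0, -1.0, 0.005]]
ft_force: [3.0, -0.9, 7.0]
finger_gap: 0.318
```

Request:
step_arm(
  targets=[
    [[-3, 0, 0], [0, 0, 0], 0],
    [[-6, 0, 0], [0, 0, 0], 0],
    [[-6, 0, 0], [0, 0, 0], 0],
    [[-6, 0, 0], [0, 0, 0], 0],
  ],
)

```text
time_s: 5.15
tcp_pos: [678.5, 13.8, 66.6]
ee_rot: [[-0.12, 0.003, 0.993], [-0.993, -0.007, -0.12], [0.006, -1.0, 0.004]]
ft_force: [-1.1, -11.9, 11.6]
finger_gap: 0.324
```

```bash
python3 - <<'E'
from h import *
c=cap('wrist','w2.png'); rows((678,14,66,-6.6))
E
```

```text
t 5.2 tcp [678.5  13.8  66.5] psi -6.9 gap 0.323 F [ -2.  -12.3  11.4] q7 [ 10.  38. -21.  81.  15.  64. -20.]
(678, 14, 66, -6.6) -> [-0.1, 0.5, -0.5] [-0.2, -0.3, 0.4]
```

View pics/w2.png

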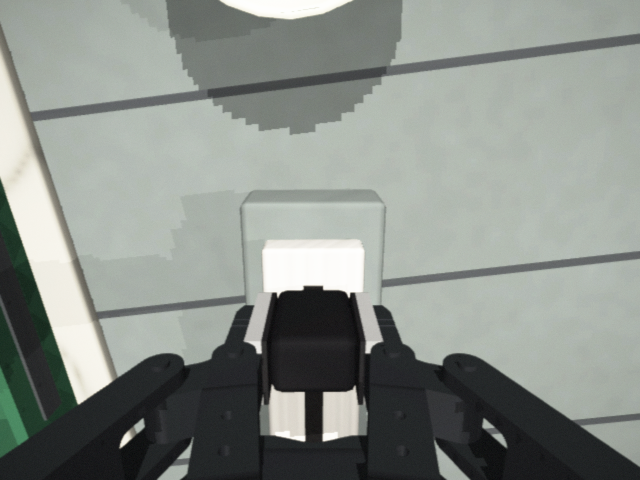

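Request:
step_arm(
  targets=[
    [[6, 0, 0], [0, 0, 0], 0],
    [[6, 0, 0], [0, 0, 0], 0.8],
    [[6, 0, 0], [0, 0, 0], 0.8],
    [[6, 0, 0], [0, 0, 0], 0.8],
    [[6, -50, 0], [0, 0, 0], 0.8],
    [[6, -100, 0], [0, 0, 0], 0.8],
    [[6, -150, 0], [0, 0, 0], 0.8],
    [[6, -150, 0], [0, 0, 0], 0.8],
  ],
)

```text
time_s: 6.0
tcp_pos: [679.7, 15.4, 223.4]
ee_rot: [[-0.114, 0.013, 0.993], [-0.993, 0.001, -0.114], [-0.003, -1.0, 0.013]]
ft_force: [0.6, 0.1, 1.5]
finger_gap: 0.798
```

```bash
cat >> h.py <<'E'
def jars(c):
    """lids seen from above: bright, unsaturated blobs left of the slab"""
    P=cloud(c); hsv=cv2.cvtColor(c['image'],cv2.COLOR_RGB2HSV)
    for nm,h in(('tall',115),('squat',75)):
        m=(abs(P[...,2]-h)<14)&(hsv[...,1]<50)&(hsv[...,2]>110)&(P[...,0]>330)&(P[...,0]<800)&(P[...,1]>150)
        n,_,st,ce=cv2.connectedComponentsWithStats(m.astype(np.uint8))
        for i in range(1,n):
            if st[i][4]>100: print(nm,st[i].tolist(),'world',onz(c,*(st[i][:2]+(st[i][2:4]-1)/2),h).round(1))
E
python3 - <<'E'
from h import *
c=cap('top'); jars(c)
P=cloud(c); m=(P[...,2]>75)&(P[...,2]<92)&(abs(P[...,0]-670)<25)&(abs(P[...,1]+30)<90); print('lock',np.median(P[m],0),m.sum())
rows((526,254,220,90),(526,254,98,90))
E
```

```text
tall [224, 215, 22, 22, 375] world [532.1 260.2 115. ]
tall [172, 263, 22, 23, 378] world [414.1 390.4 115. ]
squat [171, 213, 24, 24, 458] world [542.3 399.9  75. ]
lock [nan nan nan] 0
t 6.0 tcp [678.4  15.1 219.2] psi -6.6 gap 0.798 F [ 0.1  0.1 -1.6] q7 [ 10.  31. -23.  71.  12.  80. -18.]
(526, 254, 220, 90) -> [-219.9, -1.8, -178.7] [-0.4, -96.6, 0.3]
(526, 254, 98, 90) -> [-219.7, 120.2, -179.6] [-0.4, -96.6, 0.3]
  return _methods._mean(a, axis=axis, dtype=dtype,
  ret = um.true_divide(
```

Request:
step_arm(
  targets=[
    [[-225, -10, -174], [0, -96.6, 0], 0.9],
    [[-225, -10, -174], [0, -96.6, 0], 0.9],
    [[-225, -10, -174], [0, -96.6, 0], 0.9],
    [[-225, -10, -174], [0, -96.6, 0], 0.9],
    [[-225, -10, -174], [0, -96.6, 0], 0.9],
    [[-225, -10, -174], [0, -96.6, 0], 0.9],
    [[-225, -10, -174], [0, -96.6, 0], 0.9],
    [[-225, -10, -174], [0, -96.6, 0], 0.9],
    [[-225, -10, -174], [0, -96.6, 0], 0.9],
    [[-225, -10, -174], [0, -96.6, 0], 0.9],
    [[-225, -10, -174], [0, -96.6, 0], 0.9],
    [[-225, -10, -174], [0, -96.6, 0], 0.9],
  ],
)

```text
time_s: 7.25
tcp_pos: [528.7, 257.5, 222.8]
ee_rot: [[1.0, -0.002, -0.006], [0.006, -0.001, 1.0], [-0.002, -1.0, -0.001]]
ft_force: [0.2, 0.1, 1.3]
finger_gap: 0.9
```

```bash
python3 - <<'E'
from h import *
c=cap('wrist','w3.png'); P=cloud(c)
m=(abs(P[...,2]-115)<8)&(np.linalg.norm(P[...,:2]-[531,259],axis=-1)<60)
print(m.sum(),cv2.minEnclosingCircle(P[m][:,:2].astype(np.float32)) if m.sum() else '')
rows((531,259,98,90))
E
```

```text
6391 ((534.8587646484375, 259.0183410644531), 28.009384155273438)
t 7.3 tcp [528.8 257.4 222.8] psi 90.3 gap 0.897 F [-0.  -0.4  0.4] q7 [  5.  25. -46.  85.  18.  78.  48.]
(531, 259, 98, 90) -> [2.6, 124.8, 1.6] [0.0, 0.3, -0.1]
```

View pics/w3.png

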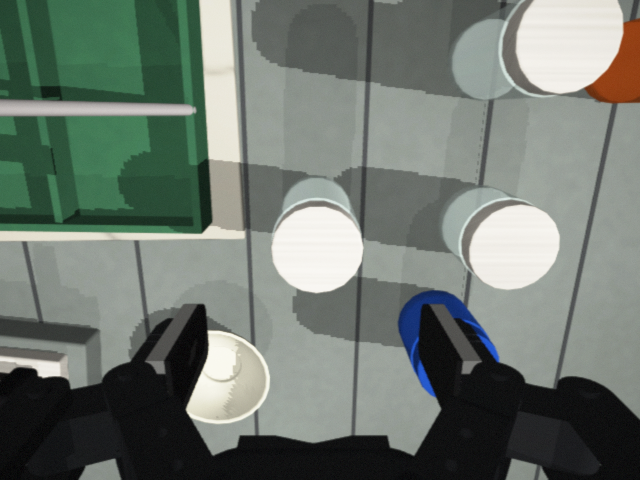

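Request:
step_arm(
  targets=[
    [[5, 50, 1.5], [0, 0, 0], 0.95],
    [[5, 100, 1.5], [0, 0, 0], 0.95],
    [[5, 125, 1.5], [0, 0, 0], 0.95],
    [[5, 125, 1.5], [0, 0, 0], 0.95],
    [[5, 125, 1.5], [0, 0, 0], 0],
    [[5, 125, 1.5], [0, 0, 0], 0],
    [[5, 125, 1.5], [0, 0, 0], 0],
    [[5, 125, 1.5], [0, 0, 0], 0],
    [[5, 125, 1.5], [0, 0, 0], 0],
    [[5, 100, 1.5], [0, 0, 0], 0],
    [[5, 50, 1.5], [0, 0, 0], 0],
    [[5, 0, 1.5], [0, 0, 0], 0],
  ],
)

```text
time_s: 8.5
tcp_pos: [533.9, 258.8, 226.0]
ee_rot: [[1.0, -0.001, -0.0], [0.0, -0.0, 1.0], [-0.001, -1.0, -0.0]]
ft_force: [1.0, 0.5, -0.4]
finger_gap: 0.651
```

```bash
python3 - <<'E'
from h import *
np.set_printoptions(precision=1,suppress=True)
c=cap('top'); jars(c); P=cloud(c)
m=(P[...,2]>75)&(P[...,2]<92)&(abs(P[...,0]-675)<25)&(abs(P[...,1]+30)<90); print('lock',np.median(P[m],0),m.sum())
# carrier rim and handle
hsv=cv2.cvtColor(c['image'],cv2.COLOR_RGB2HSV)
m=(hsv[...,0]>60)&(hsv[...,0]<95)&(hsv[...,1]>70)&(P[...,0]<600)&(P[...,0]>300)&(abs(P[...,1]-58)<150)
q=P[m&(P[...,2]>36)&(P[...,2]<52)][:,:2]; print('rim',cv2.minAreaRect(q.astype(np.float32)))
rows((497,-17,250,90),(497,-17,113,90))
E
```

```text
tall [172, 263, 22, 23, 382] world [414.1 390.4 115. ]
squat [171, 220, 18, 17, 154] world [533.4 407.6  75. ]
lock [673.2  11.6  81.3] 79
rim ((449.6734924316406, 60.51866149902344), (217.21383666992188, 179.27793884277344), 89.728271484375)
t 8.6 tcp [536.7 261.4 236. ] psi 90.0 gap 0.645 F [2.  1.5 6.8] q7 [  5.  25. -46.  83.  18.  79.  48.]
(497, -17, 250, 90) -> [-39.6, -15.9, -278.3] [-0.3, 0.0, 0.6]
(497, -17, 113, 90) -> [-41.1, 121.1, -279.0] [-0.3, 0.0, 0.6]
```

Request:
step_arm(
  targets=[
    [[-37, -27, -40], [0, 0, 0], 0],
    [[-37, -27, -90], [0, 0, 0], 0],
    [[-37, -27, -140], [0, 0, 0], 0],
    [[-37, -27, -190], [0, 0, 0], 0],
    [[-37, -27, -235], [0, 0, 0], 0],
    [[-37, -27, -265], [0, 0, 0], 0],
    [[-37, -27, -277], [0, 0, 0], 0],
    [[-37, -27, -277], [0, 0, 0], 0],
    [[-37, -27, -277], [0, 0, 0], 0],
  ],
)

```text
time_s: 9.45
tcp_pos: [497.6, -16.2, 251.7]
ee_rot: [[1.0, 0.001, -0.002], [0.002, 0.001, 1.0], [0.001, -1.0, 0.001]]
ft_force: [-0.1, 0.6, -1.0]
finger_gap: 0.645
```

```bash
python3 - <<'E'
from h import *
c=cap('wrist','w4.png')
rows((498,-17,113,90))
E
```

```text
t 9.5 tcp [497.6 -15.6 251.6] psi 90.2 gap 0.65 F [-0.   1.2 -0.6] q7 [ 36.   9. -42.  96.   6.  77.  83.]
(498, -17, 113, 90) -> [0.3, 138.6, -1.5] [-0.0, 0.2, 0.0]
```

View pics/w4.png

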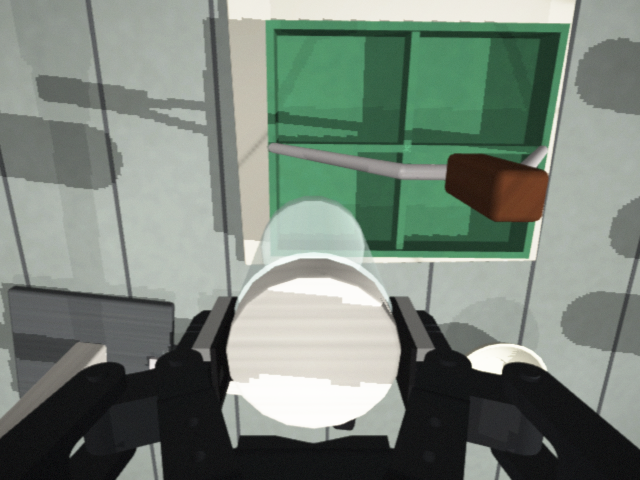

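Request:
step_arm(
  targets=[
    [[0.5, 40, 6], [0, 0, 0], 0],
    [[0.5, 85, 6], [0, 0, 0], 0],
    [[0.5, 115, 6], [0, 0, 0], 0],
    [[0.5, 130, 6], [0, 0, 0], 0],
    [[0.5, 136, 6], [0, 0, 0], 0],
    [[0.5, 137.5, 6], [0, 0, 0], 0],
    [[0.5, 137.5, 6], [0, 0, 0], 0],
  ],
)

```text
time_s: 10.2
tcp_pos: [499.4, -9.3, 116.5]
ee_rot: [[1.0, 0.003, -0.004], [0.004, 0.0, 1.0], [0.003, -1.0, 0.0]]
ft_force: [-6.7, 0.4, 18.4]
finger_gap: 0.644
```

Request:
step_arm(
  targets=[
    [[0, 0, 0], [0, 0, 0], 0.8],
    [[0, 0, 0], [0, 0, 0], 0.8],
    [[0, 0, 0], [0, 0, 0], 0.8],
    [[0, -40, 0], [0, 0, 0], 0.8],
    [[0, -90, 0], [0, 0, 0], 0.8],
    [[0, -140, 0], [0, 0, 0], 0.8],
    [[0, -140, 0], [0, 0, 0], 0.8],
  ],
)

```text
time_s: 10.9
tcp_pos: [501.2, -10.9, 260.8]
ee_rot: [[1.0, 0.011, -0.001], [0.001, -0.001, 1.0], [0.011, -1.0, -0.001]]
ft_force: [1.0, 0.3, -0.1]
finger_gap: 0.798
```

```bash
cat >> h.py <<'E'
def lids(c,reg):
    """lid circles inside world box reg=(x0,x1,y0,y1), from depth: (centre, height)"""
    P=cloud(c); hsv=cv2.cvtColor(c['image'],cv2.COLOR_RGB2HSV)
    m=(hsv[...,1]<60)&(hsv[...,2]>130)&(P[...,2]>55)&(P[...,2]<150)&(P[...,0]>reg[0])&(P[...,0]<reg[1])&(P[...,1]>reg[2])&(P[...,1]<reg[3])
    n,l,st,ce=cv2.connectedComponentsWithStats(m.astype(np.uint8))
    for i in range(1,n):
        if st[i][4]>80:
            q=P[l==i]; z=np.percentile(q[:,2],80); q=q[abs(q[:,2]-z)<8]; (a,r)=cv2.minEnclosingCircle(q[:,:2].astype(np.float32)); print('lid',np.round(a,1),'r',round(r,1),'z',round(z,1),len(q))
E
python3 - <<'E'
from h import *
print('w');c=cap('wrist'); lids(c,(380,600,-90,200))
print('t');c=cap('top'); jars(c); lids(c,(330,600,-90,460))
rows((541,398,150,90),(541,398,60,90))
E
```

```text
w
lid [451.4   6.5] r 6.4 z 137.8 209
lid [451.7 112.2] r 6.4 z 135.8 42
lid [500.7 -10.4] r 28.1 z 129.5 5506
t
tall [172, 263, 22, 23, 377] world [414.1 390.4 115. ]
squat [171, 213, 24, 24, 459] world [542.3 399.9  75. ]
lid [543.6 400.5] r 30.4 z 76.7 405
lid [414.8 390.4] r 26.7 z 117.1 329
t 11.0 tcp [498.7 -11.6 255.1] psi 90.0 gap 0.803 F [ 0.2 -0.1 -0.1] q7 [ 35.   9. -42.  96.   7.  77.  82.]
(541, 398, 150, 90) -> [42.1, 105.1, 409.6] [0.0, 0.0, 0.2]
(541, 398, 60, 90) -> [41.8, 195.1, 409.7] [0.0, 0.0, 0.2]
```

Request:
step_arm(
  targets=[
    [[43, 0, 50], [0, 0, 0], 0.95],
    [[43, 0, 100], [0, 0, 0], 0.95],
    [[43, 0, 150], [0, 0, 0], 0.95],
    [[43, 0, 200], [0, 0, 0], 0.95],
    [[43, 0, 250], [0, 0, 0], 0.95],
    [[43, 0, 300], [0, 0, 0], 0.95],
    [[43, 30, 350], [0, 0, 0], 0.95],
    [[43, 60, 390], [0, 0, 0], 0.95],
    [[43, 60, 409], [0, 0, 0], 0.95],
    [[43, 60, 409], [0, 0, 0], 0.95],
    [[43, 60, 409], [0, 0, 0], 0.95],
  ],
)

```text
time_s: 12.1
tcp_pos: [539.4, 397.8, 191.4]
ee_rot: [[1.0, -0.004, -0.003], [0.003, -0.002, 1.0], [-0.004, -1.0, -0.002]]
ft_force: [0.0, -1.2, 0.6]
finger_gap: 0.945
```

```bash
python3 - <<'E'
from h import *
c=cap('wrist'); lids(c,(380,640,200,470))
rows((543,400,58,90))
E
```

```text
lid [419.3 388.6] r 27.6 z 115.5 6323
lid [546.2 398. ] r 31.9 z 75.5 7721
t 12.2 tcp [540.7 396.5 192.4] psi 90.0 gap 0.947 F [ 0.5  0.2 -0.7] q7 [-11.  36. -45.  73.  25.  80.  36.]
(543, 400, 58, 90) -> [2.5, 134.4, 3.6] [0.1, 0.0, -0.1]
```

Request:
step_arm(
  targets=[
    [[5, 50, 1.5], [0, 0, 0], 0.98],
    [[5, 100, 1.5], [0, 0, 0], 0.98],
    [[5, 134, 1.5], [0, 0, 0], 0.98],
    [[5, 134, 1.5], [0, 0, 0], 0.98],
    [[5, 134, 1.5], [0, 0, 0], 0],
    [[5, 134, 1.5], [0, 0, 0], 0],
    [[5, 134, 1.5], [0, 0, 0], 0],
    [[5, 134, 1.5], [0, 0, 0], 0],
    [[5, 110, 1.5], [0, 0, 0], 0],
    [[5, 60, 1.5], [0, 0, 0], 0],
    [[5, 10, 1.5], [0, 0, 0], 0],
    [[5, 10, 1.5], [0, 0, 0], 0],
  ],
)

```text
time_s: 13.35
tcp_pos: [548.1, 401.9, 194.1]
ee_rot: [[1.0, 0.011, -0.0], [-0.0, 0.009, 1.0], [0.011, -1.0, 0.009]]
ft_force: [0.3, 1.5, -0.9]
finger_gap: 0.737
```

Request:
step_arm(
  targets=[
    [[-20, 0, -40], [0, 0, 0], 0],
    [[-46, 0, -90], [0, 0, 0], 0],
    [[-46, 0, -140], [0, 0, 0], 0],
    [[-46, 0, -190], [0, 0, 0], 0],
    [[-46, 0, -235], [0, 0, 0], 0],
    [[-46, 0, -265], [0, 0, 0], 0],
    [[-46, 0, -278], [0, 0, 0], 0],
    [[-46, 0, -278], [0, 0, 0], 0],
    [[-46, 0, -278], [0, 0, 0], 0],
  ],
)

```text
time_s: 14.25
tcp_pos: [500.0, 122.3, 184.5]
ee_rot: [[1.0, 0.001, -0.002], [0.002, 0.001, 1.0], [0.001, -1.0, 0.001]]
ft_force: [-0.6, 0.3, -1.3]
finger_gap: 0.735
```

```bash
python3 - <<'E'
from h import *
rows((500,120,73,90))
E
```

```text
t 14.2 tcp [500.  122.3 184.5] psi 90.1 gap 0.735 F [-0.6  0.3 -1.3] q7 [ 23.  16. -48.  99.  13.  70.  62.]
(500, 120, 73, 90) -> [-0.1, 111.5, -2.4] [-0.1, 0.1, 0.1]
```

Request:
step_arm(
  targets=[
    [[0, 40, -2], [0, 0, 0], 0],
    [[0, 80, -2], [0, 0, 0], 0],
    [[0, 100, -2], [0, 0, 0], 0],
    [[0, 108, -2], [0, 0, 0], 0],
    [[0, 110.5, -2], [0, 0, 0], 0],
    [[0, 110.5, -2], [0, 0, 0], 0],
  ],
)

```text
time_s: 14.85
tcp_pos: [498.9, 121.2, 77.0]
ee_rot: [[1.0, -0.001, -0.004], [0.004, -0.002, 1.0], [-0.001, -1.0, -0.002]]
ft_force: [-22.8, -8.1, 42.0]
finger_gap: 0.736
```

Request:
step_arm(
  targets=[
    [[0, 0, 0], [0, 0, 0], 0.9],
    [[0, 0, 0], [0, 0, 0], 0.9],
    [[0, 0, 0], [0, 0, 0], 0.9],
    [[0, -40, 0], [0, 0, 0], 0.9],
    [[0, -90, 0], [0, 0, 0], 0.9],
    [[0, -140, 0], [0, 0, 0], 0.9],
    [[0, -160, 0], [0, 0, 0], 0.9],
    [[0, -160, 0], [0, 0, 0], 0.9],
  ],
)

```text
time_s: 15.65
tcp_pos: [501.8, 120.0, 237.0]
ee_rot: [[1.0, 0.006, -0.001], [0.001, 0.001, 1.0], [0.006, -1.0, 0.001]]
ft_force: [0.3, -0.7, 0.2]
finger_gap: 0.902
```

```bash
python3 - <<'E'
from h import *
print('w');c=cap('wrist'); lids(c,(380,600,-90,200))
print('t');c=cap('top'); jars(c); lids(c,(330,600,-90,460))
rows((418,389,220,90))
E
```

```text
w
lid [451.4   6.4] r 5.2 z 138.9 27
lid [489.1 126.5] r 42.4 z 89.8 6600
lid [500.8 -10. ] r 28.2 z 129.5 6017
t
tall [172, 263, 22, 23, 378] world [414.1 390.4 115. ]
lid [498.8  -7.6] r 26.3 z 130.0 286
lid [414.3 390.3] r 26.7 z 117.0 330
t 15.8 tcp [500.1 118.9 233.2] psi 90.0 gap 0.9 F [-0.3 -0.6 -0.9] q7 [ 25.  14. -49.  95.  11.  75.  64.]
(418, 389, 220, 90) -> [-81.9, 13.2, 270.2] [-0.0, 0.0, 0.0]
```

Request:
step_arm(
  targets=[
    [[0, 10, 50], [0, 0, 0], 0.84],
    [[-20, 10, 100], [0, 0, 0], 0.84],
    [[-50, 10, 150], [0, 0, 0], 0.84],
    [[-82, 10, 200], [0, 0, 0], 0.84],
    [[-82, 10, 240], [0, 0, 0], 0.84],
    [[-82, 10, 262], [0, 0, 0], 0.84],
    [[-82, 10, 270], [0, 0, 0], 0.84],
    [[-82, 10, 270], [0, 0, 0], 0.84],
    [[-82, 10, 270], [0, 0, 0], 0.84],
  ],
)

```text
time_s: 16.65
tcp_pos: [418.3, 387.2, 222.0]
ee_rot: [[1.0, -0.002, 0.001], [-0.001, -0.002, 1.0], [-0.002, -1.0, -0.002]]
ft_force: [-0.1, -0.8, -0.7]
finger_gap: 0.839
```

```bash
python3 - <<'E'
from h import *
c=cap('wrist','w5.png'); lids(c,(350,640,200,470))
P=cloud(c);hsv=cv2.cvtColor(c['image'],cv2.COLOR_RGB2HSV);m=(hsv[...,0]<14)&(hsv[...,1]>150)&(abs(P[...,2]-115)<8)
print('orange',cv2.minEnclosingCircle(P[m][:,:2].astype(np.float32)),m.sum())
rows((418,389,98,90))
E
```

```text
lid [416.9 388.8] r 27.9 z 115.5 6517
orange ((418.129638671875, 492.9059143066406), 28.004623413085938) 666
t 16.7 tcp [418.7 386.8 222.4] psi 89.9 gap 0.845 F [ 0.7 -0.2  0.4] q7 [ -6.  24. -53.  88.  19.  78.  29.]
(418, 389, 98, 90) -> [-0.5, 124.4, 2.4] [0.1, -0.1, -0.1]
```

Request:
step_arm(
  targets=[
    [[-1, 50, 2], [0, 0, 0], 0.84],
    [[-1, 100, 2], [0, 0, 0], 0.84],
    [[-1, 124, 2], [0, 0, 0], 0.84],
    [[-1, 124, 2], [0, 0, 0], 0.84],
    [[-1, 124, 2], [0, 0, 0], 0],
    [[-1, 124, 2], [0, 0, 0], 0],
    [[-1, 124, 2], [0, 0, 0], 0],
    [[-1, 124, 2], [0, 0, 0], 0],
    [[-1, 100, 2], [0, 0, 0], 0],
    [[-1, 50, 2], [0, 0, 0], 0],
    [[-1, 0, 2], [0, 0, 0], 0],
    [[-1, -28, 2], [0, 0, 0], 0],
  ],
)

```text
time_s: 17.9
tcp_pos: [417.2, 391.9, 256.2]
ee_rot: [[1.0, 0.004, -0.001], [0.001, 0.004, 1.0], [0.004, -1.0, 0.004]]
ft_force: [0.7, 1.2, -1.4]
finger_gap: 0.65
```

Request:
step_arm(
  targets=[
    [[0, 0, -40], [0, 0, 0], 0],
    [[0, 0, -90], [0, 0, 0], 0],
    [[0, 0, -140], [0, 0, 0], 0],
    [[-5, 0, -190], [0, 0, 0], 0],
    [[-9, 0, -230], [0, 0, 0], 0],
    [[-9, 0, -255], [0, 0, 0], 0],
    [[-9, 0, -262], [0, 0, 0], 0],
    [[-9, 0, -262], [0, 0, 0], 0],
    [[-9, 0, -262], [0, 0, 0], 0],
  ],
)

```text
time_s: 18.8
tcp_pos: [408.0, 129.9, 251.7]
ee_rot: [[1.0, 0.001, -0.002], [0.002, 0.0, 1.0], [0.001, -1.0, 0.0]]
ft_force: [-0.5, 0.6, -1.5]
finger_gap: 0.645
```

```bash
python3 - <<'E'
from h import *
c=cap('wrist','w6.png')
rows((408.5,127,115,90))
E
```

```text
t 18.9 tcp [407.9 130.2 251.5] psi 90.2 gap 0.651 F [ 0.8  1.4 -1.8] q7 [ 29.  -1. -49. 105.  -1.  76.  70.]
(408.5, 127, 115, 90) -> [0.5, 136.5, -3.3] [-0.0, 0.2, 0.0]
```

View pics/w6.png

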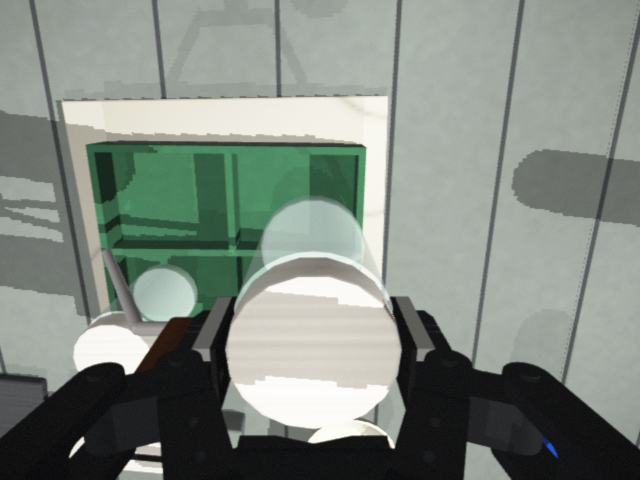

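Request:
step_arm(
  targets=[
    [[0, 40, -2], [0, 0, 0], 0],
    [[0, 85, -2], [0, 0, 0], 0],
    [[0, 110, -2], [0, 0, 0], 0],
    [[0, 126, -2], [0, 0, 0], 0],
    [[0, 133, -2], [0, 0, 0], 0],
    [[0, 134.5, -2], [0, 0, 0], 0],
    [[0, 134.5, -2], [0, 0, 0], 0],
  ],
)

```text
time_s: 19.55
tcp_pos: [408.4, 127.4, 117.4]
ee_rot: [[1.0, 0.001, -0.001], [0.001, 0.001, 1.0], [0.001, -1.0, 0.001]]
ft_force: [0.5, 0.8, -1.2]
finger_gap: 0.651
```

Request:
step_arm(
  targets=[
    [[0, 0, 0], [0, 0, 0], 0.78],
    [[0, 0, 0], [0, 0, 0], 0.78],
    [[0, 0, 0], [0, 0, 0], 0.78],
    [[0, -40, 0], [0, 0, 0], 0.78],
    [[0, -90, 0], [0, 0, 0], 0.78],
    [[0, -140, 0], [0, 0, 0], 0.78],
    [[0, -200, 0], [0, 0, 0], 0.78],
    [[0, -200, 0], [0, 0, 0], 0.78],
    [[0, -200, 0], [0, 0, 0], 0.78],
  ],
)

```text
time_s: 20.45
tcp_pos: [409.0, 126.8, 318.7]
ee_rot: [[1.0, 0.005, 0.0], [-0.0, -0.0, 1.0], [0.005, -1.0, -0.0]]
ft_force: [0.7, 0.3, -0.5]
finger_gap: 0.78
```

```bash
python3 - <<'E'
from h import *
print('w');c=cap('wrist','w7.png'); lids(c,(340,600,-90,220))
print('t');t=cap('top'); jars(t); lids(t,(330,600,-90,460))
P=cloud(c); m=(P[...,2]>205)&(P[...,2]<230)&(abs(P[...,0]-449)<25)&(abs(P[...,1]-59)<25)
print('post',m.sum(),cv2.minAreaRect(P[m][:,:2].astype(np.float32)) if m.sum() else '')
rows((449,59,260,90))
E
```

```text
w
lid [408.  126.4] r 28.0 z 129.5 3814
lid [489.   -5.6] r 40.5 z 129.6 2855
lid [488.5 125.8] r 42.4 z 89.9 3128
lid [473.6 108. ] r 17.9 z 71.0 138
lid [480.    3.2] r 14.2 z 83.1 187
t
lid [497.7  -7.7] r 26.2 z 130.3 336
lid [498.7 116.4] r 26.8 z 90.0 151
post 572 ((447.90576171875, 62.215301513671875), (24.525938034057617, 13.924813270568848), 57.67728042602539)
t 20.6 tcp [407.6 126.2 315.7] psi 90.0 gap 0.779 F [-0.2 -0.1  0.2] q7 [ 31.  -3. -49.  98.  -3.  84.  72.]
(449, 59, 260, 90) -> [41.5, 55.7, -67.2] [0.0, -0.0, -0.1]
```

View pics/w7.png

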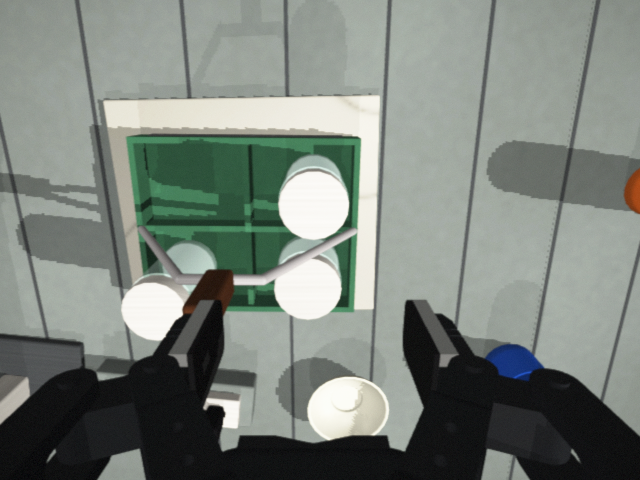

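Request:
step_arm(
  targets=[
    [[20, 0, -40], [0, 0, 0], 0.65],
    [[42, 0, -66], [0, 0, 0], 0.65],
    [[42, 0, -66], [0, 0, 0], 0.65],
    [[42, 0, -66], [0, 0, 0], 0.65],
  ],
)

```text
time_s: 20.95
tcp_pos: [449.4, 60.1, 314.7]
ee_rot: [[1.0, -0.004, 0.001], [-0.001, 0.001, 1.0], [-0.004, -1.0, 0.001]]
ft_force: [-0.2, 0.7, 0.7]
finger_gap: 0.652
```

```bash
python3 - <<'E'
from h import *
c=cap('wrist'); P=cloud(c); m=(P[...,2]>222)&(P[...,2]<238)&(abs(P[...,0]-449)<25)&(abs(P[...,1]-59)<25)
print('post',m.sum(),cv2.minAreaRect(P[m][:,:2].astype(np.float32)) if m.sum() else '', np.median(P[m],0))
rows((450,60,211,90))
E
```

```text
post 1280 ((452.6736145019531, 59.015262603759766), (19.51344871520996, 19.709415435791016), 89.56210327148438) [451.42746161  58.98378179 229.69921771]
t 21.0 tcp [449.2  61.1 315.2] psi 90.0 gap 0.654 F [-0.5  0.1 -0.7] q7 [ 34.   1. -46.  95.   1.  84.  78.]
(450, 60, 211, 90) -> [1.2, 104.2, -1.2] [-0.1, 0.0, -0.2]
```

Request:
step_arm(
  targets=[
    [[2.5, 50, -1.5], [0, 0, 0], 0.65],
    [[2.5, 90, -1.5], [0, 0, 0], 0.65],
    [[2.5, 104, -1.5], [0, 0, 0], 0.65],
    [[2.5, 104, -1.5], [0, 0, 0], 0.65],
    [[2.5, 104, -1.5], [0, 0, 0], 0],
    [[2.5, 104, -1.5], [0, 0, 0], 0],
    [[2.5, 104, -1.5], [0, 0, 0], 0],
    [[2.5, 104, -1.5], [0, 0, 0], 0],
    [[2.5, 104, -1.5], [0, 0, 0], 0],
    [[2.5, 104, -1.5], [0, 0, 0], 0],
    [[2.5, 104, -1.5], [0, 0, 0], 0],
  ],
)

```text
time_s: 22.1
tcp_pos: [453.3, 59.7, 214.3]
ee_rot: [[1.0, 0.002, -0.0], [0.0, 0.0, 1.0], [0.002, -1.0, 0.0]]
ft_force: [-1.7, 1.3, 7.3]
finger_gap: 0.223
```

Request:
step_arm(
  targets=[
    [[0, -5, 0], [0, 0, 0], 0],
    [[0, -12, 0], [0, 0, 0], 0],
    [[0, -20, 0], [0, 0, 0], 0],
    [[0, -30, 0], [0, 0, 0], 0],
    [[0, -40, 0], [0, 0, 0], 0],
    [[0, -50, 0], [0, 0, 0], 0],
    [[0, -50, 0], [0, 0, 0], 0],
    [[0, -50, 0], [0, 0, 0], 0],
  ],
)

```text
time_s: 22.9
tcp_pos: [452.6, 59.0, 263.0]
ee_rot: [[1.0, 0.0, 0.0], [-0.0, -0.0, 1.0], [0.0, -1.0, -0.0]]
ft_force: [-0.5, -0.4, -7.2]
finger_gap: 0.224
```

```bash
python3 - <<'E'
from h import *
c=cap('scene','s2.png')
t=cap('top'); lids(t,(330,600,-90,460))
P=cloud(t); m=(P[...,2]>75)&(P[...,2]<92)&(abs(P[...,0]-675)<25)&(abs(P[...,1]+30)<90); print('lock',np.median(P[m],0),m.sum())
rows((430,-214,258,83.4))
E
```

```text
lock [674.09349288  12.76927722  81.31032016] 78
t 23.0 tcp [452.2  58.9 262.4] psi 90.0 gap 0.226 F [-0.   0.1 -7.1] q7 [ 33.   3. -46. 101.   2.  77.  77.]
(430, -214, 258, 83.4) -> [-22.2, 4.4, -272.9] [0.0, 6.6, -0.0]
```

View pics/s2.png

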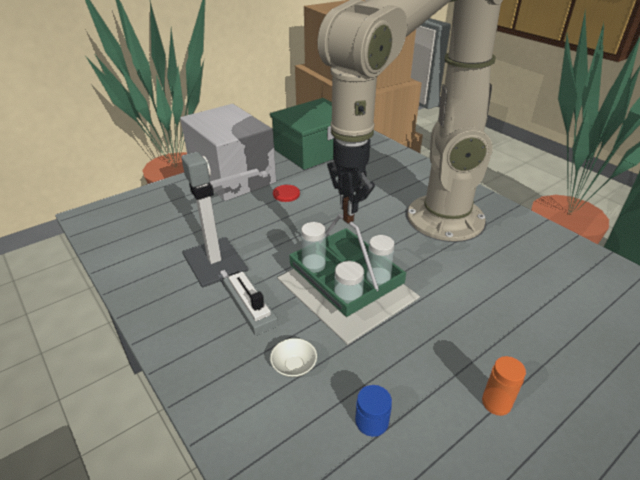

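Request:
step_arm(
  targets=[
    [[-2, 3, -10], [0, 0.5, 0], 0],
    [[-4, 3, -30], [0, 1, 0], 0],
    [[-8, 3, -58], [0, 2, 0], 0],
    [[-11, 3, -88], [0, 3, 0], 0],
    [[-14, 3, -118], [0, 4, 0], 0],
    [[-17, 3, -148], [0, 5, 0], 0],
    [[-20, 3, -178], [0, 6, 0], 0],
    [[-22, 3, -208], [0, 6.6, 0], 0],
    [[-22, 3, -236], [0, 6.6, 0], 0],
    [[-22, 3, -258], [0, 6.6, 0], 0],
    [[-22, 3, -270], [0, 6.6, 0], 0],
    [[-22, 3, -276], [0, 6.6, 0], 0],
  ],
)

```text
time_s: 24.2
tcp_pos: [429.9, -218.3, 259.2]
ee_rot: [[0.993, -0.001, 0.117], [-0.117, 0.001, 0.993], [-0.001, -1.0, 0.001]]
ft_force: [-0.9, 0.5, -7.0]
finger_gap: 0.224
```

Request:
step_arm(
  targets=[
    [[0, 0, 0], [0, 0, 0], 0],
    [[0, 0, 0], [0, 0, 0], 0],
    [[0, 0, 0], [0, 0, 0], 0],
  ],
)

```text
time_s: 24.5
tcp_pos: [430.9, -215.6, 259.9]
ee_rot: [[0.994, 0.0, 0.113], [-0.113, 0.0, 0.994], [0.0, -1.0, 0.0]]
ft_force: [-0.3, -0.5, -7.3]
finger_gap: 0.221
```

```bash
python3 - <<'E'
from h import *
np.set_printoptions(precision=1,suppress=True)
c=cap('wrist','w8.png'); P=cloud(c)
for n in('wrist','scene','top'):
    c=cap(n,'h_%s.png'%n); P=cloud(c); m=(P[...,2]>222)&(P[...,2]<250)&(abs(P[...,1]+225)<25)&(P[...,0]>462)&(P[...,0]<600)
    q=P[m]; print(n,len(q))
    for x in range(462,600,12):
        k=q[(q[:,0]>=x)&(q[:,0]<x+12)]
        if len(k)>3: print(np.median(k,0),k.min(0),k.max(0))
rows((430,-215,320,83.4),(496,-222,320,83.4))
E
```

```text
wrist 1157
[ 480.1 -221.3  241.8] [ 476.7 -229.3  239.3] [ 483.3 -213.1  244.9]
[ 495.7 -223.8  230.9] [ 492.7 -230.8  229.4] [ 497.9 -215.2  232.1]
[ 500.9 -223.2  230.7] [ 498.  -231.3  228.9] [ 505.4 -215.5  232.3]
scene 291
[ 483.6 -214.8  239.7] [ 477.2 -230.8  229.9] [ 485.8 -210.7  245.3]
[ 490.5 -217.4  232.9] [ 486.1 -230.3  226.2] [ 497.3 -210.   245. ]
[ 502.9 -217.9  229.3] [ 498.1 -231.   223.3] [ 508.  -211.   232.4]
[ 518.  -217.7  238.8] [ 510.2 -230.8  228.3] [ 521.9 -212.   244.7]
[ 527.2 -221.2  242.7] [ 522.3 -235.1  233.5] [ 533.6 -212.5  245.4]
[ 540.1 -221.1  241.5] [ 534.  -234.7  233.7] [ 545.9 -216.   244.8]
[ 551.6 -223.7  243.1] [ 546.1 -235.3  234.4] [ 558.  -218.7  245.1]
[ 564.6 -224.6  241.4] [ 559.  -236.9  233.5] [ 569.  -216.7  244.8]
[ 575.5 -226.1  241.8] [ 570.2 -238.   233.3] [ 580.6 -219.2  246.5]
[ 588.3 -226.3  242.2] [ 582.1 -242.2  234.4] [ 594.  -222.3  245.3]
[ 597.  -229.6  241.3] [ 594.2 -239.8  232.9] [ 599.8 -225.4  245.7]
top 383
[ 480.2 -219.9  239.3] [ 474.4 -227.8  233.6] [ 484.1 -212.1  247.1]
[ 491.8 -221.1  229.4] [ 486.2 -230.
[... 187 characters left out ...]
240.8] [ 522.  -232.4  227.6] [ 533.9 -218.7  247. ]
[ 540.2 -227.5  242. ] [ 534.8 -234.   235. ] [ 545.7 -219.4  248.1]
[ 552.  -227.9  240.6] [ 546.2 -234.8  231.4] [ 557.9 -221.   248.8]
[ 563.5 -229.9  241.3] [ 558.5 -237.4  231.7] [ 569.8 -222.6  248.4]
[ 576.4 -231.4  240.7] [ 570.  -238.8  233.7] [ 581.8 -224.   248.3]
[ 588.2 -231.7  240.8] [ 582.9 -238.9  227.5] [ 593.4 -225.6  249.9]
[ 596.8 -234.1  242.7] [ 594.5 -240.7  235.9] [ 599.8 -227.3  246.7]
t 24.7 tcp [ 430.7 -216.5  259.9] psi 83.5 gap 0.225 F [ 0.1 -0.2 -6.4] q7 [ 51.   6. -30.  98.   3.  77. 104.]
(430, -215, 320, 83.4) -> [-0.8, -60.1, 1.4] [0.0, 0.1, 0.0]
(496, -222, 320, 83.4) -> [65.6, -60.1, 1.9] [0.0, 0.1, 0.0]
```

View pics/h_wrist.png

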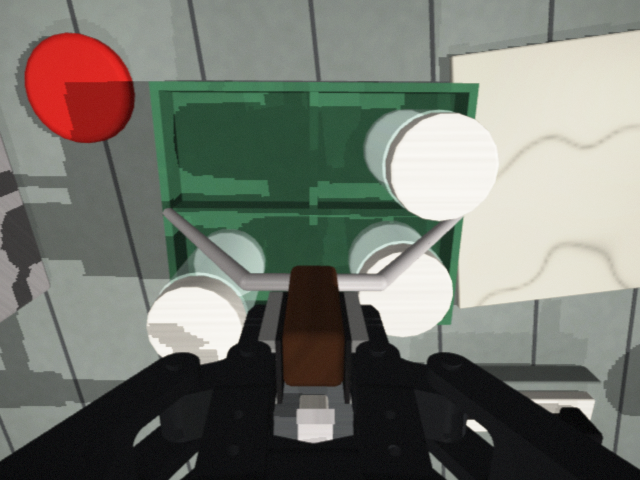

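Request:
step_arm(
  targets=[
    [[0, -12, 0], [0, 0, 0], 0],
    [[0, -28, 0], [0, 0, 0], 0],
    [[0, -42, 0], [0, 0, 0], 0],
    [[0, -50, 0], [0, 0, 0], 0],
    [[0, -50, 0.5], [0, 0, 0], 0],
    [[10, -50, 1], [0, 0, 0], 0],
    [[25, -50, 1], [0, 0, 0], 0],
    [[42, -50, 1], [0, 0, 0], 0],
    [[57, -50, 1], [0, 0, 0], 0],
    [[66, -50, 1], [0, 0, 0], 0],
    [[67.5, -50, 1], [0, 0, 0], 0],
    [[67.5, -50, 1], [0, 0, 0], 0],
  ],
)

```text
time_s: 25.9
tcp_pos: [497.7, -223.6, 309.2]
ee_rot: [[0.993, -0.001, 0.115], [-0.115, 0.001, 0.993], [-0.001, -1.0, 0.001]]
ft_force: [-0.4, -0.4, -6.3]
finger_gap: 0.227
```

```bash
python3 - <<'E'
from h import *
np.set_printoptions(precision=1,suppress=True)
c=cap('scene'); cv2.imwrite('pics/s3.png',cv2.resize(c['image'][120:300,170:410],None,fx=3,fy=3)[...,::-1])
t=cap('top');P=cloud(t); m=(P[...,2]>75)&(P[...,2]<92)&(abs(P[...,0]-675)<25)&(abs(P[...,1]+30)<90); print('lock',np.median(P[m],0),m.sum())
rows((498,-222.7,281,83.4))
E
```

```text
lock [673.2  11.7  82.3] 78
t 26.0 tcp [ 497.2 -223.8  309.7] psi 83.4 gap 0.227 F [ 0.5 -0.1 -8.1] q7 [ 46.  13. -31.  84.   7.  85.  99.]
(498, -222.7, 281, 83.4) -> [0.7, 28.7, 1.2] [-0.0, -0.0, -0.0]
```

View pics/s3.png

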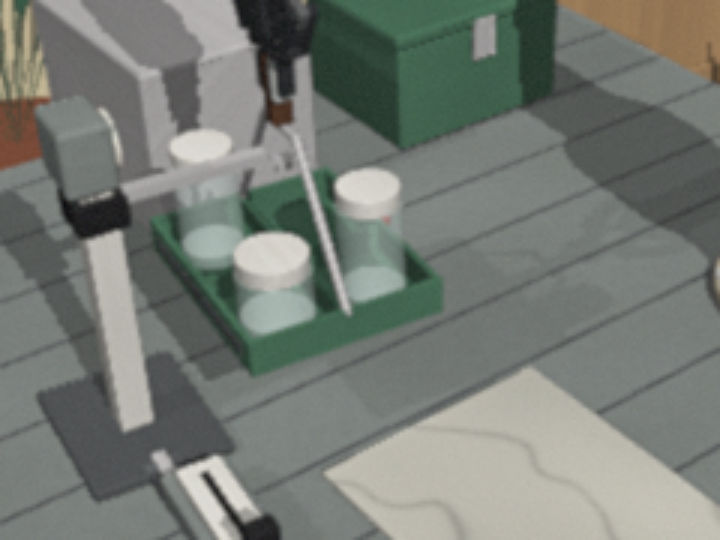

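The crop shows the bar poised over the hook at (280,155), all three jars upright, and the lock grip at the free end (260,530). Lowering now.

Request:
step_arm(
  targets=[
    [[0.5, 8, 1], [0, 0, 0], 0],
    [[0.5, 16, 1], [0, 0, 0], 0],
    [[0.5, 24, 1], [0, 0, 0], 0],
    [[0.5, 31, 1], [0, 0, 0], 0],
    [[0.5, 37, 1], [0, 0, 0], 0],
    [[0.5, 42, 1], [0, 0, 0], 0],
    [[0.5, 46, 1], [0, 0, 0], 0],
    [[0.5, 48, 1], [0, 0, 0], 0],
    [[0.5, 48, 1], [0, 0, 0], 0],
  ],
)

```text
time_s: 26.9
tcp_pos: [498.2, -222.9, 261.9]
ee_rot: [[0.993, -0.0, 0.115], [-0.115, -0.0, 0.993], [-0.0, -1.0, -0.0]]
ft_force: [-2.8, 0.3, -1.3]
finger_gap: 0.226
```

```bash
python3 - <<'E'
from h import *
rows((498,-222.7,257,83.4))
E
```

```text
t 26.9 tcp [ 498.2 -222.9  261.9] psi 83.4 gap 0.226 F [-2.8  0.3 -1.3] q7 [ 46.  14. -31.  89.   7.  79.  98.]
(498, -222.7, 257, 83.4) -> [-0.3, 4.9, 0.2] [0.0, -0.0, -0.0]
```

Request:
step_arm(
  targets=[
    [[0, 3, 0], [0, 0, 0], 0],
    [[0, 4, 0], [0, 0, 0], 0],
    [[0, 4, 0], [0, 0, 0], 0],
    [[0, 4, 0], [0, 0, 0], 0.6],
    [[0, 4, 0], [0, 0, 0], 0.6],
    [[0, 4, 0], [0, 0, 0], 0.6],
    [[0, -20, 0], [0, 0, 0], 0.6],
    [[0, -60, 0], [0, 0, 0], 0.6],
    [[0, -90, 0], [0, 0, 0], 0.6],
    [[0, -90, 0], [0, 0, 0], 0.6],
    [[0, -90, 0], [0, 0, 0], 0.6],
    [[0, -90, 0], [0, 0, 0], 0.6],
  ],
)

```text
time_s: 28.1
tcp_pos: [498.0, -222.8, 350.7]
ee_rot: [[0.993, -0.001, 0.115], [-0.115, 0.001, 0.993], [-0.002, -1.0, 0.001]]
ft_force: [-0.3, 0.6, 0.0]
finger_gap: 0.602
```

Request:
step_arm(
  targets=[
    [[0, 0, 0], [0, 0, 0], 0.6],
    [[0, 0, 0], [0, 0, 0], 0.6],
    [[0, 0, 0], [0, 0, 0], 0.6],
    [[0, 0, 0], [0, 0, 0], 0.6],
    [[0, 0, 0], [0, 0, 0], 0.6],
    [[0, 0, 0], [0, 0, 0], 0.6],
    [[0, 0, 0], [0, 0, 0], 0.6],
    [[0, 0, 0], [0, 0, 0], 0.6],
    [[0, 0, 0], [0, 0, 0], 0.6],
    [[0, 0, 0], [0, 0, 0], 0.6],
    [[0, 0, 0], [0, 0, 0], 0.6],
    [[0, 0, 0], [0, 0, 0], 0.6],
  ],
)

```text
time_s: 29.3
tcp_pos: [498.3, -222.8, 351.8]
ee_rot: [[0.993, 0.0, 0.115], [-0.115, 0.0, 0.993], [0.0, -1.0, 0.0]]
ft_force: [0.8, 0.2, -0.2]
finger_gap: 0.599
```

```bash
cat > post.py <<'E'
from h import *
np.set_printoptions(precision=1,suppress=True)
c=cap('wrist'); P=cloud(c); d=(abs(P[...,0]-498)<30)&(abs(P[...,1]+222)<30)&(P[...,2]>180)&(P[...,2]<300)
hsv=cv2.cvtColor(c['image'],cv2.COLOR_RGB2HSV); m=d&(hsv[...,0]<18)&(hsv[...,1]>100)
q=P[m]; q=q[q[:,2]>np.percentile(q[:,2],95)-5]; print('post top',len(q),cv2.minAreaRect(q[:,:2].astype(np.float32)),np.median(q,0))
lids(c,(380,600,-350,-90))
rows((498,-222.7,257,83.4))
E
python3 post.py; python3 - <<'E'
from h import *
c=cap('scene'); cv2.imwrite('pics/s4.png',cv2.resize(c['image'][120:300,170:410],None,fx=3,fy=3)[...,::-1])
E
```

```text
post top 1235 ((501.4546203613281, -223.03143310546875), (19.475229263305664, 19.803001403808594), 83.11688232421875) [ 500.3 -223.   272.1]
lid [ 448.6 -165.1] r 24.4 z 137.9 182
lid [ 502.9 -148.2] r 6.4 z 138.7 67
lid [ 483.3 -301.6] r 5.4 z 139.5 45
lid [ 519.1 -177.4] r 18.7 z 111.3 233
lid [ 512.  -284.5] r 16.4 z 87.7 129
lid [ 522.6 -288.7] r 24.8 z 143.7 329
lid [ 545.3 -168. ] r 32.0 z 128.8 3268
t 29.4 tcp [ 498.3 -222.8  351.8] psi 83.4 gap 0.6 F [ 0.3 -0.4  0.7] q7 [ 46.  13. -31.  79.   7.  90.  99.]
(498, -222.7, 257, 83.4) -> [-0.3, 94.8, 0.1] [-0.0, 0.0, 0.0]
```

View pics/s4.png

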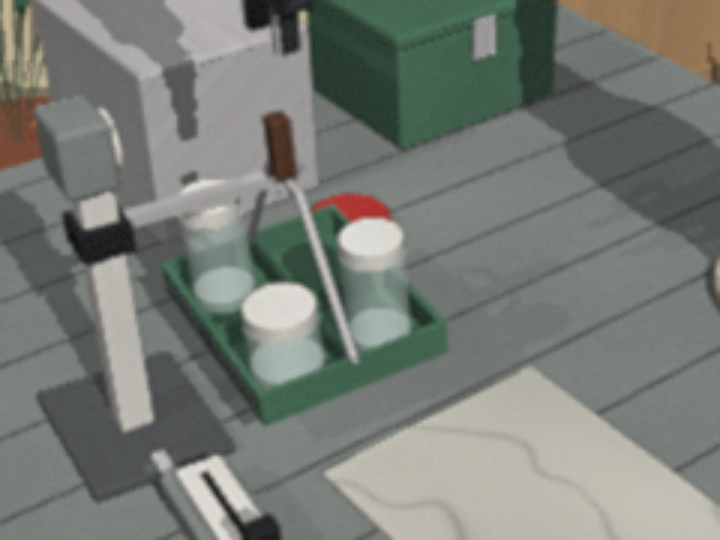

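Request:
step_arm(
  targets=[
    [[0, 0, 0], [0, 0, 0], 0.6],
    [[0, 0, 0], [0, 0, 0], 0.6],
    [[0, 0, 0], [0, 0, 0], 0.6],
    [[0, 0, 0], [0, 0, 0], 0.6],
    [[0, 0, 0], [0, 0, 0], 0.6],
    [[0, 0, 0], [0, 0, 0], 0.6],
    [[0, 0, 0], [0, 0, 0], 0.6],
    [[0, 0, 0], [0, 0, 0], 0.6],
    [[0, 0, 0], [0, 0, 0], 0.6],
    [[0, 0, 0], [0, 0, 0], 0.6],
    [[0, 0, 0], [0, 0, 0], 0.6],
    [[0, 0, 0], [0, 0, 0], 0.6],
  ],
)

```text
time_s: 30.6
tcp_pos: [498.3, -222.8, 351.8]
ee_rot: [[0.993, -0.0, 0.115], [-0.115, 0.0, 0.993], [-0.0, -1.0, 0.0]]
ft_force: [-0.7, -0.1, 0.1]
finger_gap: 0.603
```

Request:
step_arm(
  targets=[
    [[0, 0, 0], [0, 0, 0], 0.6],
    [[0, 0, 0], [0, 0, 0], 0.6],
    [[0, 0, 0], [0, 0, 0], 0.6],
    [[0, 0, 0], [0, 0, 0], 0.6],
    [[0, 0, 0], [0, 0, 0], 0.6],
    [[0, 0, 0], [0, 0, 0], 0.6],
    [[0, 0, 0], [0, 0, 0], 0.6],
    [[0, 0, 0], [0, 0, 0], 0.6],
    [[0, 0, 0], [0, 0, 0], 0.6],
    [[0, 0, 0], [0, 0, 0], 0.6],
    [[0, 0, 0], [0, 0, 0], 0.6],
    [[0, 0, 0], [0, 0, 0], 0.6],
  ],
)

```text
time_s: 31.8
tcp_pos: [498.3, -222.8, 351.8]
ee_rot: [[0.993, 0.0, 0.115], [-0.115, 0.0, 0.993], [0.0, -1.0, 0.0]]
ft_force: [-0.7, -0.1, -0.9]
finger_gap: 0.604
```

```bash
python3 post.py; python3 post.py|head -1
```

```text
post top 1231 ((500.7178955078125, -222.163330078125), (19.055253982543945, 19.856748580932617), 84.02740478515625) [ 500.  -222.1  272. ]
lid [ 449.2 -167. ] r 24.0 z 137.3 194
lid [ 503.2 -149.1] r 5.4 z 138.2 62
lid [ 484.4 -304. ] r 6.2 z 139.3 49
lid [ 519.6 -178.4] r 19.2 z 110.7 230
lid [ 512.4 -285.9] r 15.2 z 85.6 110
lid [ 522.9 -290.5] r 25.3 z 143.4 329
lid [ 546.  -169.4] r 31.9 z 128.2 3256
t 31.9 tcp [ 498.3 -222.8  351.8] psi 83.4 gap 0.601 F [ 1.2  0.5 -0.2] q7 [ 46.  13. -31.  79.   7.  90.  99.]
(498, -222.7, 257, 83.4) -> [-0.3, 94.8, 0.0] [-0.0, 0.0, 0.0]
post top 1225 ((500.8846435546875, -222.14505004882812), (19.001628875732422, 19.568748474121094), 83.70160675048828) [ 500. -222.  272.]
```

Request:
step_arm(
  targets=[
    [[0, 0, 0], [0, 0, 0], 0.6],
    [[0, 0, 0], [0, 0, 0], 0.6],
    [[0, 0, 0], [0, 0, 0], 0.6],
    [[0, 0, 0], [0, 0, 0], 0.6],
    [[0, 0, 0], [0, 0, 0], 0.6],
    [[0, 0, 0], [0, 0, 0], 0.6],
    [[0, 0, 0], [0, 0, 0], 0.6],
    [[0, 0, 0], [0, 0, 0], 0.6],
    [[0, 0, 0], [0, 0, 0], 0.6],
    [[0, 0, 0], [0, 0, 0], 0.6],
    [[0, 0, 0], [0, 0, 0], 0.6],
    [[0, 0, 0], [0, 0, 0], 0.6],
  ],
)

```text
time_s: 33.1
tcp_pos: [498.3, -222.8, 351.8]
ee_rot: [[0.993, 0.0, 0.115], [-0.115, 0.0, 0.993], [0.0, -1.0, 0.0]]
ft_force: [-0.3, 0.4, 1.2]
finger_gap: 0.596
```

```bash
python3 post.py|head -1
```

```text
post top 1234 ((500.8515319824219, -222.17288208007812), (18.973987579345703, 19.68315887451172), 83.87118530273438) [ 499.8 -222.1  272. ]
```

Request:
step_arm(
  targets=[
    [[0, 0, 0], [0, 0, 0], 0.6],
    [[0, 0, 0], [0, 0, 0], 0.6],
    [[0, 0, 0], [0, 0, 0], 0.6],
    [[0, 0, 0], [0, 0, 0], 0.6],
    [[0, 0, 0], [0, 0, 0], 0.6],
    [[0, 0, 0], [0, 0, 0], 0.6],
    [[0, 0, 0], [0, 0, 0], 0.6],
    [[0, 0, 0], [0, 0, 0], 0.6],
    [[0, 0, 0], [0, 0, 0], 0.6],
    [[0, 0, 0], [0, 0, 0], 0.6],
    [[0, 0, 0], [0, 0, 0], 0.6],
    [[0, 0, 0], [0, 0, 0], 0.6],
  ],
)

```text
time_s: 34.35
tcp_pos: [498.3, -222.8, 351.8]
ee_rot: [[0.993, 0.0, 0.115], [-0.115, 0.0, 0.993], [0.0, -1.0, 0.0]]
ft_force: [-0.7, 0.2, 0.3]
finger_gap: 0.597
```

Request:
step_arm(
  targets=[
    [[2, 45, 0.5], [0, 0, 0], 0.6],
    [[2, 80, 0.5], [0, 0, 0], 0.6],
    [[2, 95, 0.5], [0, 0, 0], 0.6],
    [[2, 95, 0.5], [0, 0, 0], 0.6],
    [[2, 95, 0.5], [0, 0, 0], 0],
    [[2, 95, 0.5], [0, 0, 0], 0],
    [[2, 95, 0.5], [0, 0, 0], 0],
    [[2, 95, 0.5], [0, 0, 0], 0],
    [[2, 95, 0.5], [0, 0, 0], 0],
    [[2, 95, 0.5], [0, 0, 0], 0],
  ],
)

```text
time_s: 35.35
tcp_pos: [501.0, -222.8, 257.4]
ee_rot: [[0.993, 0.002, 0.115], [-0.115, -0.001, 0.993], [0.002, -1.0, -0.0]]
ft_force: [3.5, -2.3, 0.1]
finger_gap: 0.222
```

Request:
step_arm(
  targets=[
    [[0, -6, 0], [0, 0, 0], 0],
    [[0, -14, 0], [0, 0, 0], 0],
    [[0, -24, 0], [0, 0, 0], 0],
    [[0, -34, 0], [0, 0, 0], 0],
    [[0, -44, 0], [0, 0, 0], 0],
    [[0, -52, 0], [0, 0, 0], 0],
    [[0, -56, 0], [0, 0, 0], 0],
    [[0, -56, 0], [0, 0, 0], 0],
    [[0, -56, 0], [0, 0, 0], 0],
  ],
)

```text
time_s: 36.25
tcp_pos: [500.2, -222.5, 312.4]
ee_rot: [[0.993, -0.001, 0.115], [-0.115, 0.0, 0.993], [-0.001, -1.0, 0.0]]
ft_force: [0.1, -0.0, -7.2]
finger_gap: 0.225
```

```bash
python3 - <<'E'
from h import *
c=cap('scene'); cv2.imwrite('pics/s5.png',cv2.resize(c['image'][120:300,170:410],None,fx=3,fy=3)[...,::-1])
rows((430,-215,312,83.4))
E
```

```text
t 36.3 tcp [ 500.1 -222.5  312.3] psi 83.4 gap 0.222 F [ 0.  -0.6 -7.5] q7 [ 46.  13. -31.  83.   7.  85.  99.]
(430, -215, 312, 83.4) -> [-70.5, 0.3, -0.6] [-0.0, -0.0, -0.1]
```

View pics/s5.png

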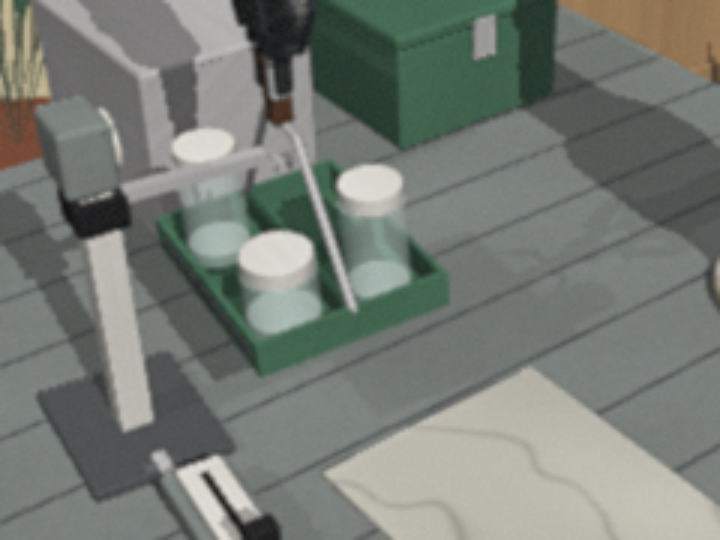

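Request:
step_arm(
  targets=[
    [[-8, 0, 0], [0, 0, 0], 0],
    [[-22, 0, 0], [0, 0, 0], 0],
    [[-40, 0, 0], [0, 0, 0], 0],
    [[-56, 0, 0], [0, 0, 0], 0],
    [[-67, 0, 0], [0, 0, 0], 0],
    [[-71, 0, 0], [0, 0, 0], 0],
    [[-71, 10, 0], [0, 0, 0], 0],
    [[-71, 24, 0], [0, 0, 0], 0],
    [[-71, 40, 0], [0, 0, 0], 0],
    [[-71, 50, 0], [0, 0, 0], 0],
    [[-71, 52, 0], [0, 0, 0], 0],
    [[-71, 52, 0], [0, 0, 0], 0],
  ],
)

```text
time_s: 37.5
tcp_pos: [430.0, -214.3, 260.5]
ee_rot: [[0.993, -0.0, 0.115], [-0.115, 0.001, 0.993], [-0.0, -1.0, 0.001]]
ft_force: [0.1, -0.4, -6.9]
finger_gap: 0.221
```

```bash
python3 - <<'E'
from h import *
rows((442,58,262,90))
E
```

```text
t 37.5 tcp [ 430.  -214.3  260.5] psi 83.4 gap 0.221 F [ 0.1 -0.4 -6.9] q7 [ 51.   5. -30.  98.   3.  77. 104.]
(442, 58, 262, 90) -> [-19.3, -1.3, 271.8] [-0.0, -6.6, -0.0]
```

Request:
step_arm(
  targets=[
    [[-0.5, 0, 10], [0, -0.5, 0], 0],
    [[-2, 0, 30], [0, -1, 0], 0],
    [[-4, 0, 58], [0, -2, 0], 0],
    [[-6, 0, 88], [0, -3, 0], 0],
    [[-8, 0, 118], [0, -4, 0], 0],
    [[-10, 0, 148], [0, -5, 0], 0],
    [[-13, 0, 178], [0, -6, 0], 0],
    [[-15, 0, 208], [0, -6.6, 0], 0],
    [[-17, 0, 236], [0, -6.6, 0], 0],
    [[-19, 0, 258], [0, -6.6, 0], 0],
    [[-19.5, 0, 268], [0, -6.6, 0], 0],
    [[-19.5, 0, 272], [0, -6.6, 0], 0],
  ],
)

```text
time_s: 38.7
tcp_pos: [441.4, 60.1, 261.3]
ee_rot: [[1.0, 0.001, -0.003], [0.003, -0.0, 1.0], [0.001, -1.0, -0.0]]
ft_force: [-0.7, -0.8, -7.6]
finger_gap: 0.227
```

Request:
step_arm(
  targets=[
    [[0, 0, 0], [0, 0, 0], 0],
    [[0, 0, 0], [0, 0, 0], 0],
    [[0, 10, 0], [0, 0, 0], 0],
    [[0, 22, 0], [0, 0, 0], 0],
    [[0, 32, 0], [0, 0, 0], 0],
    [[0, 38, 0], [0, 0, 0], 0],
    [[0, 40, 0], [0, 0, 0], 0],
    [[0, 40, 0], [0, 0, 0], 0],
  ],
)

```text
time_s: 39.5
tcp_pos: [441.8, 57.7, 220.9]
ee_rot: [[1.0, -0.0, 0.0], [-0.0, -0.0, 1.0], [-0.0, -1.0, -0.0]]
ft_force: [-0.4, -1.0, -4.1]
finger_gap: 0.221
```

```bash
python3 - <<'E'
from h import *
rows((442,58,215,90))
E
```

```text
t 39.5 tcp [441.8  57.7 220.9] psi 90.0 gap 0.221 F [-0.4 -1.  -4.1] q7 [ 34.   3. -47. 106.   3.  72.  77.]
(442, 58, 215, 90) -> [0.2, 5.9, 0.3] [0.0, -0.0, -0.0]
```

Request:
step_arm(
  targets=[
    [[0, 2, 0], [0, 0, 0], 0],
    [[0, 3.5, 0], [0, 0, 0], 0],
    [[0, 5, 0], [0, 0, 0], 0],
    [[0, 5, 0], [0, 0, 0], 0],
    [[0, 5, 0], [0, 0, 0], 0],
  ],
)

```text
time_s: 40.0
tcp_pos: [442.9, 57.2, 220.0]
ee_rot: [[1.0, 0.004, 0.002], [-0.002, -0.003, 1.0], [0.004, -1.0, -0.003]]
ft_force: [-18.6, -8.7, 39.2]
finger_gap: 0.223
```

Request:
step_arm(
  targets=[
    [[0, -4, 0], [0, 0, 0], 0],
    [[0, -4, 0], [0, 0, 0], 0],
    [[0, -4, 0], [0, 0, 0], 0.6],
    [[0, -4, 0], [0, 0, 0], 0.6],
    [[0, -4, 0], [0, 0, 0], 0.6],
    [[0, -4, 0], [0, 0, 0], 0.6],
    [[0, -40, 0], [0, 0, 0], 0.6],
    [[0, -90, 0], [0, 0, 0], 0.6],
    [[0, -120, 0], [0, 0, 0], 0.6],
    [[0, -120, 0], [0, 0, 0], 0.6],
  ],
)

```text
time_s: 41.0
tcp_pos: [443.6, 58.7, 340.3]
ee_rot: [[1.0, 0.007, -0.0], [0.0, -0.0, 1.0], [0.007, -1.0, -0.0]]
ft_force: [0.0, -0.9, -0.7]
finger_gap: 0.599
```

```bash
python3 - <<'E'
from h import *
np.set_printoptions(precision=1,suppress=True)
c=cap('wrist','w9.png'); lids(c,(340,600,-90,220)); P=cloud(c)
hsv=cv2.cvtColor(c['image'],cv2.COLOR_RGB2HSV); m=(hsv[...,0]<18)&(hsv[...,1]>100)&(P[...,2]>180)&(P[...,2]<260)
q=P[m]; z=np.percentile(q[:,2],90); q=q[abs(q[:,2]-z)<5]; print('post',z,cv2.minAreaRect(q[:,:2].astype(np.float32)))
g=(hsv[...,0]>60)&(hsv[...,0]<95)&(hsv[...,1]>90)&(P[...,2]>30)&(P[...,2]<65)
q=P[g];q=q[q[:,2]>np.percentile(q[:,2],60)-0]; print('rim',np.percentile(q[:,2],[50,80,95]),cv2.minAreaRect(q[:,:2].astype(np.float32)))
A=np.c_[q[:,:2],np.ones(len(q))];print('rim slopes',np.linalg.lstsq(A,q[:,2],rcond=None)[0][:2]*1000,'mrad')
rows((679,14,220,-6.6))
E
```

```text
lid [386.8 124.2] r 27.9 z 129.5 3938
lid [468.5  -6.4] r 40.6 z 129.5 3218
lid [467.2 124.9] r 42.3 z 89.8 3353
post 230.5421659174665 ((432.1728515625, 57.31885528564453), (19.286727905273438, 18.72335433959961), 0.005599814932793379)
rim [43.3 43.8 44.5] ((502.89959716796875, 57.66889190673828), (323.9335632324219, 222.17481994628906), 0.4223247468471527)
rim slopes [ 0.5 -0.5] mrad
t 41.0 tcp [442.8  58.4 337.8] psi 90.0 gap 0.601 F [-0.7  0.3  0.1] q7 [ 35.  -1. -46.  94.  -0.  86.  79.]
(679, 14, 220, -6.6) -> [235.7, 118.8, -44.4] [-0.2, 96.6, 0.2]
```

View pics/w9.png

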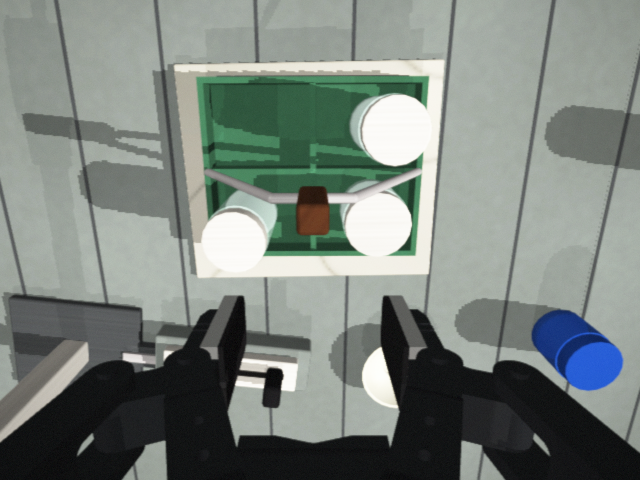

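Request:
step_arm(
  targets=[
    [[235, 0, -44], [0, 96.6, 0], 0.9],
    [[235, 0, -44], [0, 96.6, 0], 0.9],
    [[235, 0, -44], [0, 96.6, 0], 0.9],
    [[235, 0, -44], [0, 96.6, 0], 0.9],
    [[235, 0, -44], [0, 96.6, 0], 0.9],
    [[235, 0, -44], [0, 96.6, 0], 0.9],
    [[235, 60, -44], [0, 96.6, 0], 0.9],
    [[235, 118, -44], [0, 96.6, 0], 0.9],
    [[235, 118, -44], [0, 96.6, 0], 0.9],
    [[235, 118, -44], [0, 96.6, 0], 0.9],
    [[235, 118, -44], [0, 96.6, 0], 0.9],
    [[235, 118, -44], [0, 96.6, 0], 0.9],
  ],
)

```text
time_s: 42.25
tcp_pos: [676.0, 14.2, 215.8]
ee_rot: [[-0.12, -0.003, 0.993], [-0.993, -0.0, -0.12], [0.0, -1.0, -0.003]]
ft_force: [0.5, 0.1, 0.3]
finger_gap: 0.897
```

```bash
python3 - <<'E'
from h import *
c=cap('wrist'); P=cloud(c); d=np.linalg.norm(P[...,:2]-[678,13],axis=-1)
m=(d<45)&(P[...,2]>72)&(P[...,2]<95); q=P[m]; print(len(q),cv2.minAreaRect(q[:,:2].astype(np.float32)) if len(q) else '')
rows((678,13,67,-6.6))
E
```

```text
1310 ((679.2655029296875, 11.259112358093262), (19.81077766418457, 28.006982803344727), 82.83050537109375)
t 42.3 tcp [676.1  14.3 216. ] psi -6.8 gap 0.896 F [ 0.9  0.9 -0.1] q7 [ 14.  32. -29.  71.  15.  81. -20.]
(678, 13, 67, -6.6) -> [1.0, 149.0, 2.5] [0.1, -0.2, 0.0]
```

Descend, pinch, then slide back toward the column (tool +x), slowing before the stop.

Request:
step_arm(
  targets=[
    [[1.5, 50, 2.5], [0, 0, 0], 0.9],
    [[1.5, 100, 2.5], [0, 0, 0], 0.9],
    [[1.5, 138, 2.5], [0, 0, 0], 0.9],
    [[1.5, 149, 2.5], [0, 0, 0], 0.9],
    [[1.5, 149, 2.5], [0, 0, 0], 0.9],
    [[1.5, 149, 2.5], [0, 0, 0], 0],
    [[1.5, 149, 2.5], [0, 0, 0], 0],
    [[1.5, 149, 2.5], [0, 0, 0], 0],
    [[1.5, 149, 2.5], [0, 0, 0], 0],
    [[1.5, 149, 2.5], [0, 0, 0], 0],
    [[1.5, 149, 2.5], [0, 0, 0], 0],
  ],
)

```text
time_s: 43.4
tcp_pos: [678.8, 12.8, 71.1]
ee_rot: [[-0.114, 0.0, 0.993], [-0.993, 0.0, -0.114], [-0.0, -1.0, 0.0]]
ft_force: [-8.2, -0.4, 10.3]
finger_gap: 0.314
```

Request:
step_arm(
  targets=[
    [[10, 0, 0], [0, 0, 0], 0],
    [[30, 0, 0], [0, 0, 0], 0],
    [[50, 0, 0], [0, 0, 0], 0],
    [[70, 0, 0], [0, 0, 0], 0],
    [[88, 0, 0], [0, 0, 0], 0],
    [[98, 0, 0], [0, 0, 0], 0],
    [[103, 0, 0], [0, 0, 0], 0],
    [[105, 0, 0], [0, 0, 0], 0],
    [[105, 0, 0], [0, 0, 0], 0],
  ],
)

```text
time_s: 44.3
tcp_pos: [666.5, -92.2, 71.1]
ee_rot: [[-0.115, -0.0, 0.993], [-0.993, -0.001, -0.115], [0.001, -1.0, 0.0]]
ft_force: [-8.5, 0.4, 11.9]
finger_gap: 0.318
```

Request:
step_arm(
  targets=[
    [[2, 0, 0], [0, 0, 0], 0],
    [[4, 0, 0], [0, 0, 0], 0],
    [[6, 0, 0], [0, 0, 0], 0],
    [[7, 0, 0], [0, 0, 0], 0],
    [[7, 0, 0], [0, 0, 0], 0],
    [[7, 0, 0], [0, 0, 0], 0],
  ],
)

```text
time_s: 44.9
tcp_pos: [666.1, -95.5, 71.1]
ee_rot: [[-0.112, 0.0, 0.994], [-0.994, 0.003, -0.112], [-0.003, -1.0, 0.0]]
ft_force: [-8.2, 6.4, 10.1]
finger_gap: 0.319
```

Request:
step_arm(
  targets=[
    [[2, 0, 0], [0, 0, 0], 0],
    [[2, 0, 0], [0, 0, 0], 0],
    [[-2, 0, 0], [0, 0, 0], 0],
    [[-2, 0, 0], [0, 0, 0], 0.9],
    [[-2, 0, 0], [0, 0, 0], 0.9],
    [[-2, 0, 0], [0, 0, 0], 0.9],
    [[-2, -50, 0], [0, 0, 0], 0.9],
    [[-2, -100, 0], [0, 0, 0], 0.9],
    [[-2, -140, 0], [0, 0, 0], 0.9],
    [[-2, -140, 0], [0, 0, 0], 0.9],
    [[-2, -140, 0], [0, 0, 0], 0.9],
  ],
)

```text
time_s: 46.0
tcp_pos: [667.1, -97.3, 210.2]
ee_rot: [[-0.115, 0.003, 0.993], [-0.993, -0.001, -0.115], [0.0, -1.0, 0.003]]
ft_force: [-0.2, 0.0, -0.9]
finger_gap: 0.895
```

```bash
python3 - <<'E'
from h import *
np.set_printoptions(precision=1,suppress=True)
c=cap('wrist'); P=cloud(c); d=np.linalg.norm(P[...,:2]-[666,-94],axis=-1)
m=(d<45)&(P[...,2]>72)&(P[...,2]<95); q=P[m]; print('lock',len(q),cv2.minAreaRect(q[:,:2].astype(np.float32)) if len(q) else '')
t=cap('top','t9.png'); lids(t,(330,600,-90,220))
P=cloud(t); hsv=cv2.cvtColor(t['image'],cv2.COLOR_RGB2HSV)
m=(hsv[...,1]<60)&(P[...,2]>222)&(P[...,2]<236)&(abs(P[...,0]-499)<6)&(abs(P[...,1]+222)<12); print('hook seat z',np.median(P[m],0),m.sum())
s=cap('scene','s9.png'); rows((666,-95,220,-6.6))
E
```

```text
lock 1372 ((666.498291015625, -96.56238555908203), (20.037506103515625, 27.92136573791504), 83.63809967041016)
lid [478.2  -8.7] r 26.4 z 129.9 331
lid [474.2 122.2] r 29.9 z 90.8 393
lid [384.2 126.5] r 26.1 z 130.1 340
hook seat z [ 499.4 -227.3  228.2] 16
t 46.1 tcp [665.6 -97.3 206.9] psi -6.6 gap 0.899 F [ 0.3  0.1 -0.7] q7 [ 23.  32. -28.  72.  15.  79. -10.]
(666, -95, 220, -6.6) -> [-2.3, -13.1, 0.1] [0.2, -0.0, 0.0]
```

View pics/s9.png

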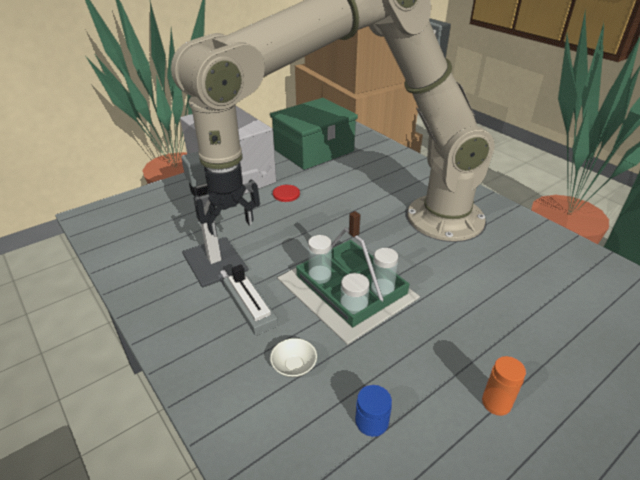

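```bash
python3 -c "
from h import *
print(manip.sign_off())"
```

```text
the job is handed in; nothing more can be done
None
```

I ran the whole sequence and handed the job in at about 46 s; signing off gave no verdict.

**What I did**
- I slid the lock to its free stop; it stalled there with 12 N on it.
- I stood the three clear jars, two tall and one squat, one to a compartment in the carrier. A third tall clear jar was not there.
- I hung the carrier on the hook and let go. It had come to rest, moving under 0.3 mm over the last 1.2 s or so.
- I lifted it off, stood it back on the slab, and slid the lock back to its locked stop, where it stalled at 6 N.

**Last checks**
- **Lock:** it measured about 109 mm from where it stood at the free stop, against 110 mm of full travel; the difference is within camera error.
- **Hook:** the seat measured 228 mm above the bench, against 231 mm given. The camera read about the same before any load, so I took the hook as unloaded.
- **Carrier:** it stands flat, with the rim level to under 1 mrad, and square. It sits about 10 mm from the slab centre, on the robot's side, because it was gripped slightly pitched off the hook. The limit is 35 mm.
- **Jars:** lid heights of 130, 130 and 90–91 mm show all three standing upright on the carrier floor.
- **Everything else:** in the last picture the dish, the red lid, the blue jar and the orange jar look undisturbed; I did not measure them again. The gripper is clear of everything.

While setting down the squat jar and the loaded carrier, the wrist force briefly reached about 49 N and 44 N. Most of that was pressed through the held object, and the wrist limit is 120 N.

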